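# Clamp the glass globe onto its lamp

### The arm

A 6-joint arm with a two-finger parallel gripper is mounted at the origin on the work surface. World frame = base frame: x ahead of the robot, y to its left, z up, the work surface at z = 0. Lengths are in m, angles in degrees, forces in N, time in s.
With the tool pointing down it reaches from about 0.275 to 0.975 m from the base axis. Payload 8.4 kg.
Tool frame: the origin (TCP) lies at the very end of the fingers, on their centre line; the grasp point (between the pads) lies 19 mm behind it; z points along the fingers, y is the line along which they close (so a half turn about z gives the same grasp; the last joint's range is limited). The gripper opens to 92 mm and grips with 3 to 60 N. Pads are 20 mm wide; open, the fingers measure 128 mm over their backs; the gripper's body (75 mm by 189 mm) begins 69 mm behind the grasp point.
Start: joints at [-77.43, 20.225, 93.587, -0, 66.188, -0.138], TCP at [0.137, -0.61, 0.215] pointing down, gripper open.
Joint ranges: [-150.9, 150.9], [-52.94, 120.26], [3.33, 152.33], [-74.26, 254.26], [0, 154.13], [-172.89, 172.89]. Speed limits (degrees/s): [127.2, 127.2, 159.86, 180, 180, 180].

### API

Orientations are given as a 3x3 rotation matrix whose columns are the frame's x, y, z axes.
In Python, from cell import read_state, camera, get_calibration, close_job gives the robot as it stands.
- The arm moves only by the shell command python3 -m crank 'ROWS' [FORCE]. ROWS is JSON, a list of rows, each an object of numbers: "tx", "ty", "tz": the shift along the tool's x, y, z in m; "ax", "ay", "az": the turn, a rotation vector about the tool's x, y, z in rad; "fingers": the closure, from -1 (fully open) to 1 (shut). A call has 1 to 10 rows; each row is the pose to reach, as a shift and turn from the pose commanded when the call began, along the tool's axes at that moment; what a row does not reach only later rows make up. A row lasts 1/12 s, in which the tool goes at most 41.7 mm and 7.16 degrees, less where a joint would pass 70% of its speed; a pose out of reach is approached as far as the arm can. A call with a gripper value outside its range is refused whole. The fingers move at their own pace and stop on an object; FORCE is the grip in N (left out, the last holds). Time passes only in rows, so rows that repeat a pose let the fingers close. It gives the time, the measured TCP pose, the force, the opening and the grip force at its end, in the units of the state.
- read_state(): the state, without advancing time (a new reading comes with each control period).
- camera(name): name is "side" or "top" or "wrist"; returns the picture (420x560x3 uint8, red, green, blue); there is no depth.
- get_calibration(name): a dict with "fx", "fy", "cx", "cy" (pixels), "rvec" (rotation vector, rad) and "tvec" (3), from world to camera coordinates, as OpenCV has them. Camera axes: x right, y down, z forward; pixel columns grow to the right and rows downward; lengths in m; the calibration is good to about 2 mm. A picture is of the moment at which its call begins: read the wrist's pose just before it. get_calibration takes no time and is no camera call; for the wrist camera it gives the pose at the moment of the call.
- close_job(): hands the job in; it is judged then, once.
The state is a dict: "clock": time; "q": joint angles; "dq": joint speeds; "joint_torque": joint torques, N m; "tool_pos": TCP position; "tcp_rot": TCP orientation; "force": force on the tool from outside, world axes, zero at the start; "torque": the same for the moment, N m; "width": opening from 0.0 (shut) to 1.0 (fully open); "grip_force": force on a finger pad.
Only numpy, scipy, OpenCV 4.12 (cv2) and the standard library are available. Lean on these libraries where they do the work, as an engineer would, in place of code of your own. Each camera call takes 0.05 s, during which the arm holds its last target. There are 200 camera calls.

### The job

Fasten the glass globe to the white lamp housing with its hinged clamp ring: swing the open half of the ring round the two flanges until you feel it meet the rubber, swing the bolt home into the fork of the ring's lug, then turn the cam lever in until it is firm, about 8 N at its tip, and let go. The rubber liners differ in thickness, so go by feel, not by the lever's angle: too slack will leak, and cranked down hard the glass will crack. Do not force any part, keep the robot off the glass, and leave the other things on the bench where they are.

Things in the scene. Friction and masses are not known exactly. Their poses are not given: they have to be found in the camera images.
- lamp: White metal lamp housing screwed to the bench: foot disc 156 mm wide, body 100 mm, flange 120 mm wide, its top at z = 100 mm. Origin: centre of the foot's underside, z up. Round the flange lies an aluminium clamp ring, radius 62 inside, 70 outside, z = 87 to 113 mm; its +y half is fixed, its -y half swings. All clamp parts turn level about upright pins and are centred at z = 100 mm; the latch is on the -x side.
- globe_mid (a point): Centre of the loose clear glass globe (0.7 kg), a ball 160 mm wide, centre at z = 183 mm, on a neck 86 mm and a flange 120 mm wide, 8 mm thick. It stands on the housing's flange, up to 5 mm off centre to the open side; shutting the ring centres it. It overhangs the ring by 10 mm, so a gripper's body cannot stand upright over the latch: lean the tool outward, away from the globe.
- ring_pin (a point): The ring's hinge pin, at (78, 0, 100) mm in the lamp's frame. Axes: the lamp's.
- ring (a joint): Swing of the loose half ring (rad): 0 stop, positive open, counter-clockwise from above; starts at 0.75 to 1.25. It takes 1 to 2 N at the free end and stays where left. Somewhere between 0.053 and 0.02, by the unknown thickness of its rubber liner, it meets the rubber lip: from there over 10 N more per mm at the free end. Let go, it springs back to that place, where the bolt's cam can pass its lug.
- liner: Lip of the ring's black rubber liner on the face of the fixed lug, above and below the bolt, where the loose lug's inner face meets it; 12 to 17 mm thick, unknown. When the lever is firm it carries about 25 N. Origin and axes: nearly the lamp's.
- ring_corner (a point): Middle of the outer face of the forked lug on the loose half's free end: push here to shut the ring. With the ring shut it is at (-77, -28, 100) mm in the lamp's frame; the lug spans x -88 to -63, y -28 to -6, 25 mm tall, with a level slot 10 mm tall for the bolt, open outward. Its axes are the lamp's turned by joint ring.
- bolt_pin (a point): Pivot pin of the bolt, at (-84, 12, 100) mm in the lamp's frame, in the fixed half's lug (x -94 to -63, y 3 to 21 mm, 25 mm tall). Axes: the lamp's.
- bolt (a joint): Swing of the steel eye bolt about bolt_pin (rad): 0 home in the fork (stop), pointing along the lamp's -y; positive swung out, clockwise from above; starts at 1.0 to 1.4. It is an 8 mm rod with the lever's pin 61 mm from the pivot. Light to turn; stays where left.
- bolt_mid (a point): Point on the bolt's axis 32 mm from its pivot, free of lug and lever for 15 mm either way: push here. Its -y axis points along the bolt to the lever's pin.
- lever (a joint): Turn of the cam lever on the bolt's end (rad): positive open, clockwise from above; starts at 1.86 to 1.94, and leave it there until the bolt is home. Turned in towards 0 (its stop; there it points 30 degrees from the lamp's -y towards +x), the cam draws the ring shut. Free, it takes 2 N at the tip; firm is 7 to 9 N there (10 to 12 N at 50 mm from the pin), reached between 1.3 and 0.2. It stays where left.
- lever_pin (a point): Pin of the lever, on the bolt's end. On it sits an eccentric cam 24 mm wide and 26 mm tall, which pushes a saddle washer (18 mm wide, 24 mm tall, 5 mm thick) along the bolt onto the outer face of the loose half's lug when the lever is turned in.
- lever_tip (a point): Middle of the rounded end (16 mm wide) of the lever, 70 mm from its pin; the lever is a bar 11 mm thick, z = 92 to 108 mm.
- shade_mid (a point): Centre of a small aluminium lamp shade standing rim down, 96 mm wide and 64 mm tall, loose; a bystander.
- dish: Wooden dish 140 mm wide and 35 mm tall, loose; a bystander. Origin: centre of its underside.
- driver_grip (a point): Handle of a screwdriver lying on the bench; a bystander.

How it is judged:
By the outcome, as a careful person would: the job done as asked, in the order asked, and still so for the second after the job is handed in, with the robot touching nothing.
It also fails if it takes over 70 s, if anything falls off the work surface, if the arm or the gripper's body presses on something with over 40 N, if the wrist force passes 120 N, or if a joint passes its speed limit or range.

## Working session

There is one attempt and no reset: what is moved stays moved. The work goes in short steps, Python scripts to look and compute and a shell command to move; the robot and the scene stay as the last step left them, time stands still between calls to the robot, and variables do not carry over. Pictures are saved under pics/ and viewed, at most 10 in all, crops included, and the job is handed in when it is done.

```bash
mkdir -p pics; ls
python3 - <<'E'
from cell import *
import cv2,numpy as np
s=read_state();print(s)
for n in("side","top"):
    im=camera(n);cv2.imwrite(f"pics/{n}0.png",im[:,:,::-1])
    c=get_calibration(n);print(n,c)
    R=cv2.Rodrigues(np.array(c['rvec']))[0];print(-R.T@np.array(c['tvec']).ravel())
E
```

```text
pics
{'clock': 0.0, 'q': array([-7.74297788e+01,  2.02621972e+01,  9.36275537e+01,  3.70875095e-04,
        6.61887291e+01, -1.37644927e-01]), 'dq': array([-0.06323158, -0.11159664,  0.01487142,  0.0587925 ,  0.0908744 ,
        0.03411227]), 'joint_torque': array([ 6.18134200e-04, -5.93837786e+01, -3.34211397e+01,  6.98543200e-02,
        2.35031202e-02, -1.35466207e-04]), 'tool_pos': array([ 0.13738211, -0.60921418,  0.21387823]), 'tcp_rot': array([[ 9.75504929e-01,  2.19977380e-01, -2.92323239e-04],
       [ 2.19977574e-01, -9.75504011e-01,  1.33818981e-03],
       [ 9.20899594e-06, -1.36971531e-03, -9.99999062e-01]]), 'force': array([ 0.04470657,  0.12780062, -0.55962097]), 'torque': array([-0.03319823,  0.01122234, -0.01307618]), 'grip_force': 0.0, 'width': 1.0026917009855685}
side {'fx': 387.55003485803763, 'fy': 387.55003485803763, 'cx': 283.39061801184477, 'cy': 209.95242313735076, 'rvec': array([ 0.32531671,  2.88302084, -0.99913829]), 'tvec': array([ 0.56657533, -0.01217008,  1.11229851])}
[0.70744666 0.55417297 0.86647288]
top {'fx': 528.9182715868163, 'fy': 528.9182715868163, 'cx': 268.87320502780346, 'cy': 205.5720344879395, 'rvec': array([ 2.1251007 , -2.18561619,  0.13844931]), 'tvec': array([-0.01327206,  0.59536175,  1.25260409])}
[ 0.43026249 -0.02706434  1.31825282]
```

View pics/top0.png

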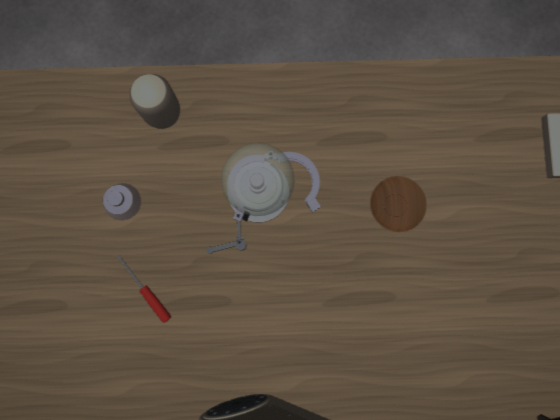

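View pics/side0.png

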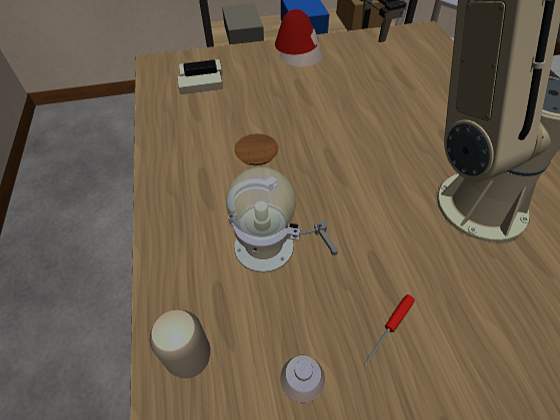

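The top view shows the lamp near (258,185), with the open ring half on its right side (lug at 313,203), the bolt end at (240,245) and the lever tip at (211,249). The dish is at (398,204), the shade at (118,200) and the screwdriver at (150,300). Next I'll enlarge crops of both views.

Run:
```python
import cv2,numpy as np
a=cv2.imread("pics/top0.png")[140:265,195:335];b=cv2.imread("pics/side0.png")[160:275,215:345]
a=cv2.resize(a,None,fx=5,fy=5,interpolation=cv2.INTER_CUBIC)[:600];cv2.imwrite("pics/tc.png",cv2.convertScaleAbs(a,alpha=1.3))
b=cv2.resize(b,None,fx=5,fy=5,interpolation=cv2.INTER_CUBIC);cv2.imwrite("pics/sc.png",cv2.convertScaleAbs(b,alpha=1.1))
```

```text
(no output)
```

View pics/tc.png

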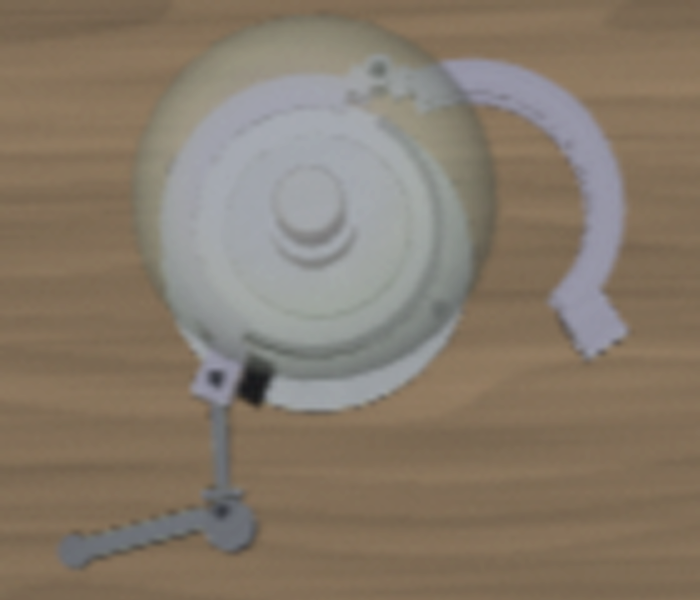

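View pics/sc.png

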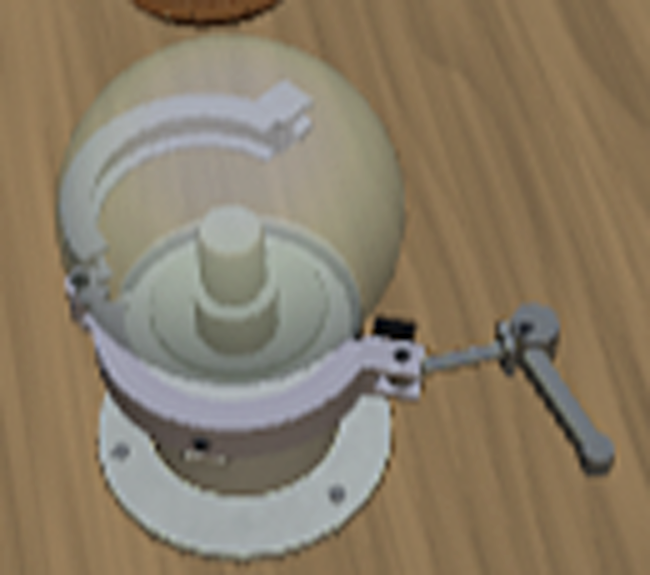

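The crops show these points (crop px, scale 5):

| Point | Top crop | Side crop |
|---|---|---|
| Ring pin | (378,68) | (80,282) |
| Bolt pin | (217,378) | (402,356) |
| Lever pin | (222,511) | (524,328) |
| Lever tip | (75,551) | (598,460) |
| Lug outer corners | (625,330), (592,357) | – |

I'll fit the lamp pose and the joint angles to these.

```bash
cat > h.py <<'E'
from cell import *
import cv2,numpy as np
from scipy.optimize import least_squares
def cam(n):
    c=get_calibration(n);R=cv2.Rodrigues(np.array(c['rvec']))[0];t=np.array(c['tvec']).ravel()
    return np.array([[c['fx'],0,c['cx']],[0,c['fy'],c['cy']],[0,0,1]]),R,t
def proj(C,P):
    K,R,t=C;p=K@(R@P+t);return p[:2]/p[2]
def rot(a): return np.array([[np.cos(a),-np.sin(a)],[np.sin(a),np.cos(a)]])
def model(ring,bolt,lever):
    d=rot(-bolt)@[0,-1]
    bp=np.array([-84,12.]);lp=bp+61*d
    dl=rot(np.radians(30)-bolt-lever)@[0,-1]
    rp=np.array([78,0.])
    corner=rp+rot(ring)@(np.array([-77,-28.])-rp)
    return dict(ring_pin=rp,bolt_pin=bp,bolt_mid=bp+32*d,lever_pin=lp,lever_tip=lp+70*dl,lever50=lp+50*dl,corner=corner,
      lugA=rp+rot(ring)@(np.array([-88,-28.])-rp),lugB=rp+rot(ring)@(np.array([-63,-28.])-rp),d=d,dl=dl)
def world(L,p): return L[:2]+rot(L[2])@(np.array(p)/1000)
E
python3 - <<'E'
from h import *
T,S=cam("top"),cam("side")
obs=[("top",(378,68),"ring_pin",.113),("top",(217,378),"bolt_pin",.1125),("top",(222,511),"lever_pin",.113),("top",(75,551),"lever_tip",.108),
("top",(625,330),"lugA",.1125),("top",(592,357),"lugA",.1125),
("side",(80,282),"ring_pin",.113),("side",(402,356),"bolt_pin",.1125),("side",(524,328),"lever_pin",.113),("side",(598,455),"lever_tip",.108)]
obs[4]=("top",(627,331),"lugB",.1125)
def uv(c,p): return np.array(p)/5+((195,140) if c=="top" else (215,160))
for sw in(0,1):
    o=list(obs)
    if sw:o[4]=o[4][:2]+("lugA",.1125);o[5]=o[5][:2]+("lugB",.1125)
    def f(v):
        m=model(*v[3:6]);r=[]
        for c,p,n,z in o:
            C=T if c=="top" else S
            r+=list(proj(C,np.append(world(v[:3],m[n]),z))-uv(c,p))
        return np.array(r)
    s=least_squares(f,[.48,0,0.,1,1.2,1.9]);print(s.x,s.cost);print(f(s.x).reshape(-1,2).round(1))
    m=model(*s.x[3:6])
    for k in("ring_pin","bolt_pin","bolt_mid","lever_pin","lever_tip","corner"):print(k,world(s.x[:3],m[k]).round(4))
E
```

```text
[ 0.6324482  -0.00614193 -0.46523915  0.93873533  1.09185324  1.89002002] 58.71061168935966
[[ 1.7  1.9]
 [-0.7  0.6]
 [-0.8  0.5]
 [-1.   0.1]
 [-7.9 -3.7]
 [ 4.5  0.6]
 [ 0.6 -2.6]
 [-0.5 -0.6]
 [-0.3  0. ]
 [-0.7 -1.9]]
ring_pin [ 0.7022 -0.0411]
bolt_pin [0.5628 0.0423]
bolt_mid [0.5308 0.0418]
lever_pin [0.5018 0.0414]
lever_tip [0.4866 0.1098]
corner [ 0.577  -0.1367]
[ 0.63209785 -0.00547596 -0.4639062   0.95239478  1.08271834  1.90626341] 69.86453829646665
[[ 1.4  2.1]
 [-0.9  0.7]
 [-0.7  0.7]
 [-1.1  0.2]
 [-2.   5.2]
 [-0.5 -9.3]
 [ 0.8 -2.4]
 [-0.3 -0.4]
 [-0.1 -0. ]
 [-0.7 -1.9]]
ring_pin [ 0.7019 -0.0404]
bolt_pin [0.5623 0.0428]
bolt_mid [0.5304 0.0421]
lever_pin [0.5014 0.0414]
lever_tip [0.4866 0.1098]
corner [ 0.5781 -0.1378]
```

Run:
```python
from h import *
T,S=cam("top"),cam("side")
obs=[("top",(378,68),"ring_pin",.113),("top",(217,378),"bolt_pin",.1125),("top",(222,511),"lever_pin",.113),("top",(75,551),"lever_tip",.108),
("top",(627,331),"lugA",.1125),
("side",(80,282),"ring_pin",.113),("side",(402,356),"bolt_pin",.1125),("side",(524,328),"lever_pin",.113),("side",(598,455),"lever_tip",.108)]
def uv(c,p): return np.array(p)/5+((195,140) if c=="top" else (215,160))
def f(v):
    m=model(*v[3:6]);r=[]
    for c,p,n,z in obs:
        r+=list(proj(T if c=="top" else S,np.append(world(v[:3],m[n]),z))-uv(c,p))
    return np.array(r)
s=least_squares(f,[.48,0,0.,1,1.2,1.9],loss="soft_l1");print(s.x,s.cost);print(f(s.x).reshape(-1,2).round(1))
m=model(*s.x[3:6])
for k in("ring_pin","bolt_pin","bolt_mid","lever_pin","lever_tip","corner"):print(k,world(s.x[:3],m[k]).round(4))
np.save("fit.npy",s.x)
# foot disc / dish check, and reprojection of foot circle
for z,r in((0,.078),):
    for c,C in(("top",T),("side",S)):
        pts=[proj(C,np.array([s.x[0]+r*np.cos(a),s.x[1]+r*np.sin(a),z])) for a in np.arange(0,6.28,1.5708)]
        print(c,np.round((np.array(pts)-((195,140) if c=="top" else (215,160)))*5))
```

```text
[ 0.6346362  -0.0036118  -0.42475373  0.98866893  1.12967226  1.88354268] 3.4478849145881356
[[-0.6  0.5]
 [-0.5  0.4]
 [-0.6  0.4]
 [-0.8  0.3]
 [ 0.   0. ]
 [-0.5 -0.7]
 [-0.7 -0.6]
 [-0.5 -0.1]
 [-0.6 -2.2]]
ring_pin [ 0.7057 -0.0358]
bolt_pin [0.563  0.0419]
bolt_mid [0.531  0.0414]
lever_pin [0.5021 0.0409]
lever_tip [0.4863 0.1091]
corner [ 0.5897 -0.1423]
top [[311. 109.]
 [160. 265.]
 [319. 415.]
 [470. 256.]]
side [[ 96. 459.]
 [272. 558.]
 [385. 404.]
 [215. 316.]]
```

The fit is within about 0.7 px: lamp at (0.635, -0.004), yaw -24.3°, ring 0.99, bolt 1.13, lever 1.88. The joint angles lie within their stated ranges. Now a helper to compute poses for closing the ring: closed fingers leaned 30° outward and turning with the ring.

```bash
cat >> h.py <<'E'
from scipy.spatial.transform import Rotation as Ro
F=np.load("fit.npy") if __import__('os').path.exists("fit.npy") else None
def Rz(a): return Ro.from_euler('z',a).as_matrix()
def tool_y_tangent(yaw,t):
    "lean t; tool z = inward(yaw)*sin t - up*cos t; tool y level"
    rx=np.array([np.cos(yaw),np.sin(yaw),0]);up=np.array([0,0,1.]);ry=np.cross(up,rx)
    return np.c_[np.cos(t)*rx+np.sin(t)*up,-ry,np.sin(t)*rx-np.cos(t)*up]
def tool_x_level(yaw,t):
    "tool x level at yaw; tool z leaned t towards right of x (x yaw-90)"
    x=np.array([np.cos(yaw),np.sin(yaw),0]);n=np.array([np.sin(yaw),-np.cos(yaw),0]);z=np.sin(t)*n-np.cos(t)*np.array([0,0,1.])
    return np.c_[x,np.cross(z,x),z]
def rows(poses,s=None):
    s=s or read_state();R0=s['tcp_rot'];p0=s['tool_pos']
    for p,R in poses:
        d=R0.T@(np.array(p)-p0);w=Ro.from_matrix(R0.T@R).as_rotvec()
        print('t %.4f %.4f %.4f  a %.3f %.3f %.3f'%(*d,*w))
def push_ring(ring,x=-77,y=-46,z=.090,t=np.radians(30)):
    p=np.array([78,0])+rot(ring)@(np.array([x,y])-[78,0])
    return np.append(world(F,p),z),tool_y_tangent(F[2]+ring,t)
E
python3 - <<'E'
from h import *
th=F[3]
P=[push_ring(th,y=-75,z=.22),push_ring(th,y=-75)]
for p in P:print(p[0])
rows(P)
E
```

```text
[ 0.6147914  -0.18199038  0.22      ]
[ 0.6147914  -0.18199038  0.09      ]
t 0.5597 -0.3118 -0.0057  a 0.088 0.518 -0.335
t 0.5597 -0.3116 0.1243  a 0.088 0.518 -0.335
```

```bash
python3 -m crank '[{"tx":0.04,"ty":-0.02,"fingers":1},{"tx":0.56,"ty":-0.312,"tz":-0.006,"ax":0.088,"ay":0.518,"az":-0.335,"fingers":1},{"tx":0.56,"ty":-0.312,"tz":-0.006,"ax":0.088,"ay":0.518,"az":-0.335,"fingers":1},{"tx":0.56,"ty":-0.312,"tz":-0.006,"ax":0.088,"ay":0.518,"az":-0.335,"fingers":1},{"tx":0.56,"ty":-0.312,"tz":-0.006,"ax":0.088,"ay":0.518,"az":-0.335,"fingers":1},{"tx":0.56,"ty":-0.312,"tz":-0.006,"ax":0.088,"ay":0.518,"az":-0.335,"fingers":1},{"tx":0.56,"ty":-0.312,"tz":-0.006,"ax":0.088,"ay":0.518,"az":-0.335,"fingers":1},{"tx":0.56,"ty":-0.312,"tz":-0.006,"ax":0.088,"ay":0.518,"az":-0.335,"fingers":1},{"tx":0.56,"ty":-0.312,"tz":-0.006,"ax":0.088,"ay":0.518,"az":-0.335,"fingers":1},{"tx":0.56,"ty":-0.312,"tz":-0.006,"ax":0.088,"ay":0.518,"az":-0.335,"fingers":1}]' 20
python3 - <<'E'
from h import *
rows([push_ring(F[3],y=-75,z=.22),push_ring(F[3],y=-75)])
print(read_state()['q'])
E
```

```text
t 0.5597 -0.3118 -0.0057  a 0.088 0.518 -0.335
t 0.5597 -0.3116 0.1243  a 0.088 0.518 -0.335
[-7.74297782e+01  2.02599846e+01  9.36245677e+01  1.02926364e-03
  6.61900172e+01 -1.38215455e-01]invalid input at $[0]: expected keys tx, ty, tz, ax, ay, az, fingers
```

```bash
python3 -m crank '[{"tx":0.04,"ty":-0.02,"tz":0,"ax":0,"ay":0,"az":0,"fingers":1},{"tx":0.56,"ty":-0.312,"tz":-0.006,"ax":0.088,"ay":0.518,"az":-0.335,"fingers":1},{"tx":0.56,"ty":-0.312,"tz":-0.006,"ax":0.088,"ay":0.518,"az":-0.335,"fingers":1},{"tx":0.56,"ty":-0.312,"tz":-0.006,"ax":0.088,"ay":0.518,"az":-0.335,"fingers":1},{"tx":0.56,"ty":-0.312,"tz":-0.006,"ax":0.088,"ay":0.518,"az":-0.335,"fingers":1},{"tx":0.56,"ty":-0.312,"tz":-0.006,"ax":0.088,"ay":0.518,"az":-0.335,"fingers":1},{"tx":0.56,"ty":-0.312,"tz":-0.006,"ax":0.088,"ay":0.518,"az":-0.335,"fingers":1},{"tx":0.56,"ty":-0.312,"tz":-0.006,"ax":0.088,"ay":0.518,"az":-0.335,"fingers":1},{"tx":0.56,"ty":-0.312,"tz":-0.006,"ax":0.088,"ay":0.518,"az":-0.335,"fingers":1},{"tx":0.56,"ty":-0.312,"tz":-0.006,"ax":0.088,"ay":0.518,"az":-0.335,"fingers":1}]' 20
python3 - <<'E'
from h import *
rows([push_ring(F[3],y=-75,z=.22),push_ring(F[3],y=-75)])
print(read_state()['q'])
E
```

```text
clock: 0.93
tool_pos: [0.4492, -0.331, 0.218]
tcp_rot: [[0.732, 0.534, 0.423], [0.463, -0.846, 0.266], [0.499, 0.001, -0.866]]
force: [0.4, -0.2, -0.3]
width: 0.297
grip_force: 0.0
t 0.1912 -0.0375 0.1079  a 0.001 0.001 -0.000
t 0.1263 -0.0376 0.2205  a 0.001 0.001 -0.000
[-55.29327698  13.81266694 108.8940411   34.82807047  60.88417403
 -15.89570349]
```

```bash
python3 -m crank '[{"tx":0.191,"ty":-0.0375,"tz":0.108,"ax":0,"ay":0,"az":0,"fingers":1},{"tx":0.191,"ty":-0.0375,"tz":0.108,"ax":0,"ay":0,"az":0,"fingers":1},{"tx":0.191,"ty":-0.0375,"tz":0.108,"ax":0,"ay":0,"az":0,"fingers":1},{"tx":0.191,"ty":-0.0375,"tz":0.108,"ax":0,"ay":0,"az":0,"fingers":1},{"tx":0.191,"ty":-0.0375,"tz":0.108,"ax":0,"ay":0,"az":0,"fingers":1},{"tx":0.191,"ty":-0.0375,"tz":0.108,"ax":0,"ay":0,"az":0,"fingers":1},{"tx":0.126,"ty":-0.0375,"tz":0.22,"ax":0,"ay":0,"az":0,"fingers":1},{"tx":0.126,"ty":-0.0375,"tz":0.22,"ax":0,"ay":0,"az":0,"fingers":1},{"tx":0.126,"ty":-0.0375,"tz":0.22,"ax":0,"ay":0,"az":0,"fingers":1},{"tx":0.126,"ty":-0.0375,"tz":0.22,"ax":0,"ay":0,"az":0,"fingers":1}]'
python3 - <<'E'
from h import *
th=F[3]
print(push_ring(th,y=-75)[0],read_state()['force'])
rows([push_ring(th,y=-56),push_ring(th,y=-46)]+[push_ring(a) for a in (.9,.8,.7,.6,.5,.4,.3,.2,.13)])
cv2.imwrite("pics/t1.png",cv2.resize(camera("top")[120:290,180:390,::-1],None,fx=3.5,fy=3.5,interpolation=cv2.INTER_CUBIC))
E
```

```text
clock: 1.77
tool_pos: [0.6094, -0.1812, 0.0834]
tcp_rot: [[0.736, 0.536, 0.414], [0.463, -0.844, 0.27], [0.495, -0.007, -0.869]]
force: [-1.5, 1.2, -0.2]
width: 0.002
grip_force: 0.0
[ 0.6147914  -0.18199038  0.09      ] [-1.50286306  1.21829846 -0.21092967]
t 0.0068 -0.0155 -0.0036  a -0.007 0.006 -0.002
t 0.0068 -0.0255 -0.0035  a -0.007 0.006 -0.002
t 0.0037 -0.0394 -0.0052  a -0.051 0.006 0.075
t 0.0016 -0.0554 -0.0062  a -0.101 0.007 0.161
t 0.0009 -0.0715 -0.0065  a -0.151 0.007 0.248
t 0.0015 -0.0876 -0.0060  a -0.200 0.007 0.335
t 0.0036 -0.1036 -0.0047  a -0.250 0.008 0.422
t 0.0070 -0.1193 -0.0026  a -0.300 0.008 0.508
t 0.0118 -0.1344 0.0002  a -0.349 0.008 0.595
t 0.0179 -0.1490 0.0038  a -0.399 0.009 0.682
t 0.0229 -0.1587 0.0067  a -0.434 0.009 0.743
```

View pics/t1.png

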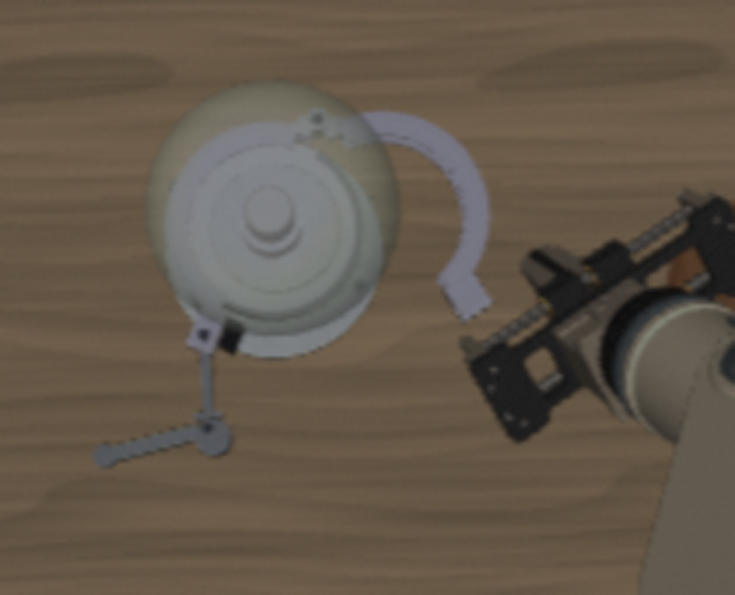

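The 189 mm side of the gripper body lies along tool y, as I assumed. The closed fingertips, near (545,265), stand clear of the lug at (465,290). Next: settle, approach, and swing the ring most of the way.

```bash
python3 -m crank '[{"tx":0.006,"ty":-0.010,"tz":-0.004,"ax":0,"ay":0,"az":0,"fingers":1},{"tx":0.006,"ty":-0.016,"tz":-0.004,"ax":0,"ay":0,"az":0,"fingers":1},{"tx":0.006,"ty":-0.016,"tz":-0.004,"ax":0,"ay":0,"az":0,"fingers":1}]'
python3 - <<'E'
from h import *
th=F[3]
print(push_ring(th,y=-56)[0])
C=cam("top");p=push_ring(th,y=-46)[0];print(proj(C,p))
rows([push_ring(th,y=-56),push_ring(th,y=-46)]+[push_ring(a) for a in (.9,.8,.7,.6,.5,.4,.3,.2)])
E
```

```text
clock: 2.07
tool_pos: [0.6083, -0.1679, 0.1002]
tcp_rot: [[0.73, 0.535, 0.425], [0.465, -0.845, 0.265], [0.501, 0.004, -0.865]]
force: [0.8, -0.5, 0.2]
width: 0.008
grip_force: 0.0
[ 0.60463591 -0.16593217  0.09      ]
[323.150607   199.31289713]
t -0.0069 -0.0037 0.0078  a 0.003 -0.001 0.003
t -0.0068 -0.0137 0.0078  a 0.003 -0.001 0.003
t -0.0098 -0.0276 0.0060  a -0.041 -0.002 0.080
t -0.0118 -0.0436 0.0047  a -0.091 -0.002 0.167
t -0.0125 -0.0597 0.0043  a -0.141 -0.002 0.253
t -0.0117 -0.0759 0.0046  a -0.191 -0.002 0.340
t -0.0096 -0.0918 0.0058  a -0.241 -0.003 0.426
t -0.0061 -0.1075 0.0077  a -0.292 -0.003 0.513
t -0.0012 -0.1227 0.0104  a -0.342 -0.003 0.599
t 0.0049 -0.1372 0.0139  a -0.392 -0.003 0.686
```

```bash
python3 -m crank '[{"tx":-0.007,"ty":-0.0037,"tz":0.0078,"ax":0,"ay":0,"az":0,"fingers":1},{"tx":-0.007,"ty":-0.0137,"tz":0.0078,"ax":0,"ay":0,"az":0,"fingers":1},{"tx":-0.0098,"ty":-0.0276,"tz":0.006,"ax":-0.041,"ay":-0.002,"az":0.08,"fingers":1},{"tx":-0.0118,"ty":-0.0436,"tz":0.0047,"ax":-0.091,"ay":-0.002,"az":0.167,"fingers":1},{"tx":-0.0125,"ty":-0.0597,"tz":0.0043,"ax":-0.141,"ay":-0.002,"az":0.253,"fingers":1},{"tx":-0.0117,"ty":-0.0759,"tz":0.0046,"ax":-0.191,"ay":-0.002,"az":0.34,"fingers":1},{"tx":-0.0117,"ty":-0.0759,"tz":0.0046,"ax":-0.191,"ay":-0.002,"az":0.34,"fingers":1},{"tx":-0.0117,"ty":-0.0759,"tz":0.0046,"ax":-0.191,"ay":-0.002,"az":0.34,"fingers":1}]'
python3 - <<'E'
from h import *
print(push_ring(.6)[0])
rows([push_ring(a) for a in (.5,.4,.3,.2,.14,.11)])
cv2.imwrite("pics/t2.png",cv2.resize(camera("top")[120:290,180:390,::-1],None,fx=3.5,fy=3.5,interpolation=cv2.INTER_CUBIC))
E
```

```text
clock: 2.73
tool_pos: [0.5606, -0.107, 0.0887]
tcp_rot: [[0.853, 0.178, 0.491], [0.153, -0.984, 0.09], [0.499, -0.001, -0.866]]
force: [0.5, -0.2, -0.1]
width: 0.001
grip_force: 0.0
[ 0.5610993  -0.10807511  0.09      ]
t -0.0024 -0.0146 -0.0028  a -0.053 0.001 0.089
t -0.0042 -0.0306 -0.0039  a -0.103 0.001 0.176
t -0.0048 -0.0468 -0.0041  a -0.153 0.001 0.262
t -0.0039 -0.0629 -0.0036  a -0.203 0.001 0.349
t -0.0026 -0.0725 -0.0029  a -0.233 0.001 0.401
t -0.0019 -0.0773 -0.0024  a -0.248 0.001 0.427
```

View pics/t2.png

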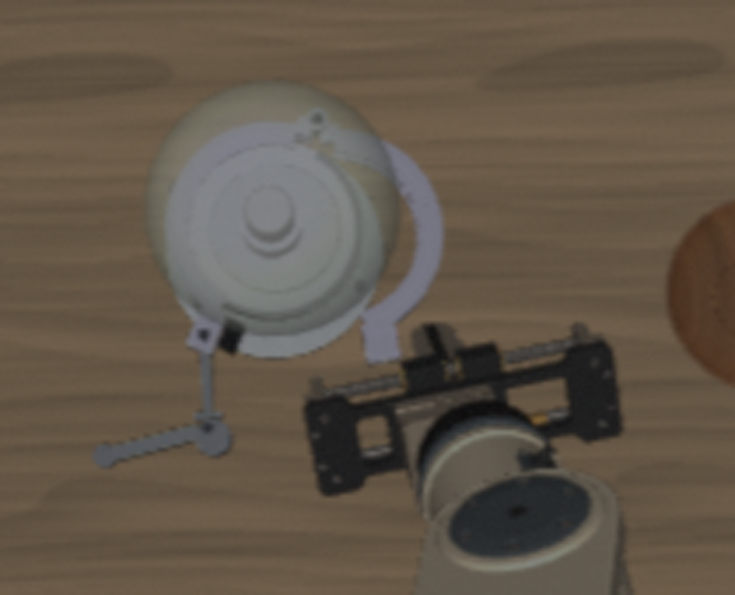

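The ring is following: its lug is now at (382,340), with the fingers at (435,345) just behind it. Continue to ring ≈0.12.

```bash
python3 -m crank '[{"tx":-0.0024,"ty":-0.0146,"tz":-0.0028,"ax":-0.053,"ay":0.001,"az":0.089,"fingers":1},{"tx":-0.0042,"ty":-0.0306,"tz":-0.0039,"ax":-0.103,"ay":0.001,"az":0.176,"fingers":1},{"tx":-0.0048,"ty":-0.0468,"tz":-0.0041,"ax":-0.153,"ay":0.001,"az":0.262,"fingers":1},{"tx":-0.0044,"ty":-0.055,"tz":-0.0039,"ax":-0.178,"ay":0.001,"az":0.305,"fingers":1},{"tx":-0.0039,"ty":-0.0629,"tz":-0.0036,"ax":-0.203,"ay":0.001,"az":0.349,"fingers":1},{"tx":-0.0032,"ty":-0.0678,"tz":-0.0032,"ax":-0.218,"ay":0.001,"az":0.375,"fingers":1},{"tx":-0.0026,"ty":-0.0725,"tz":-0.0029,"ax":-0.233,"ay":0.001,"az":0.401,"fingers":1},{"tx":-0.0026,"ty":-0.0725,"tz":-0.0029,"ax":-0.233,"ay":0.001,"az":0.401,"fingers":1},{"tx":-0.0026,"ty":-0.0725,"tz":-0.0029,"ax":-0.233,"ay":0.001,"az":0.401,"fingers":1}]'
python3 - <<'E'
from h import *
print(push_ring(.14)[0])
rows([push_ring(a) for a in (.11,.09,.075,.06,.05,.04,.03,.02,.01,.0)])
E
```

```text
clock: 3.53
tool_pos: [0.5368, -0.0574, 0.0816]
tcp_rot: [[0.887, -0.126, 0.445], [-0.11, -0.992, -0.063], [0.449, 0.007, -0.893]]
force: [-0.8, -1.0, 1.2]
width: 0.004
grip_force: 0.7
[ 0.54402448 -0.03636017  0.09      ]
t 0.0074 -0.0266 -0.0059  a -0.083 0.057 0.169
t 0.0072 -0.0298 -0.0060  a -0.093 0.057 0.187
t 0.0070 -0.0322 -0.0061  a -0.100 0.057 0.200
t 0.0069 -0.0346 -0.0062  a -0.107 0.057 0.213
t 0.0069 -0.0362 -0.0063  a -0.112 0.057 0.222
t 0.0068 -0.0379 -0.0063  a -0.117 0.056 0.231
t 0.0068 -0.0395 -0.0063  a -0.121 0.056 0.239
t 0.0068 -0.0411 -0.0063  a -0.126 0.056 0.248
t 0.0068 -0.0427 -0.0064  a -0.131 0.056 0.257
t 0.0068 -0.0443 -0.0064  a -0.136 0.056 0.266
```

```bash
python3 -m crank '[{"tx":0,"ty":0,"tz":0,"ax":0,"ay":0,"az":0,"fingers":1},{"tx":0,"ty":0,"tz":0,"ax":0,"ay":0,"az":0,"fingers":1}]'
python3 - <<'E'
from h import *
s=read_state();print(s['q'].round(1),s['dq'].round(1),s['torque'].round(2))
rows([push_ring(a) for a in (.14,.11,.09)])
cv2.imwrite("pics/s3.png",cv2.resize(camera("side")[150:285,200:380,::-1],None,fx=4.4,fy=4.4,interpolation=cv2.INTER_CUBIC))
E
```

```text
clock: 3.7
tool_pos: [0.5361, -0.0567, 0.0812]
tcp_rot: [[0.887, -0.122, 0.444], [-0.106, -0.992, -0.061], [0.449, 0.007, -0.894]]
force: [-0.8, -0.6, -0.1]
width: 0.006
grip_force: 0.1
[ -5.5  14.9 130.6  -7.5   7.9  98.6] [-0.4  0.1  0.6  3.1 -0.4 -3.3] [-0.03  0.18  0.03]
t 0.0089 -0.0211 -0.0056  a -0.071 0.058 0.146
t 0.0084 -0.0259 -0.0059  a -0.085 0.058 0.172
t 0.0082 -0.0291 -0.0060  a -0.095 0.057 0.190
```

View pics/s3.png

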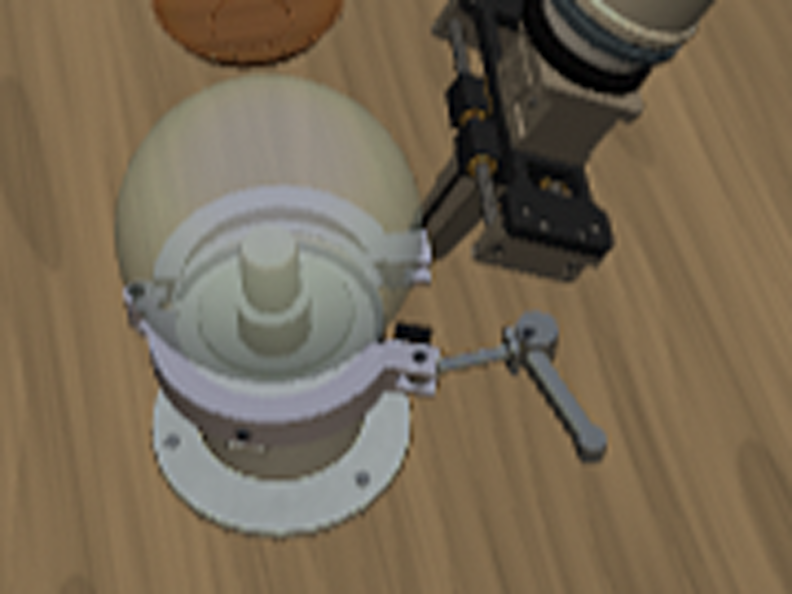

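The fingers stand right beside the lug, which is at (425,255) with the ring at about 0.3 rad. Wrist joint 5 is down to 8°: the 30° lean toward the base runs into the wrist singularity. I'll fit a small kinematic model so I can choose leans that avoid it.

```bash
cat >> h.py <<'E'
S0=[([-77.43,20.262,93.6276,0,66.189,-.138],[.13738,-.60921,.21388]),
([-55.29327698,13.81266694,108.8940411,34.82807047,60.88417403,-15.89570349],[.4492,-.331,.218])]
def fkR(q):
    q=np.radians(q);e=lambda a,x:Ro.from_euler(a,x)
    return (e('z',q[0])*e('y',q[1]+q[2])*e('z',q[3])*e('y',q[4])*e('z',q[5]+np.pi/2)).as_matrix()
def fkp(q,k):
    a1,d1,L2,L3,Lt,e3=k;Q=np.radians(q);b=Q[1]+Q[2]
    r=a1+L2*np.sin(Q[1])+L3*np.sin(b)+e3*np.cos(b);z=d1+L2*np.cos(Q[1])+L3*np.cos(b)-e3*np.sin(b)
    return np.array([r*np.cos(Q[0]),r*np.sin(Q[0]),z])+Lt*fkR(q)[:,2]
def fitk(S): 
    k0=np.array([0,.35,.4,.4,.25,0])
    return least_squares(lambda k:np.concatenate([(fkp(q,k)-p)*1000 for q,p in S]+[(k-k0)*.5]),k0)
LO=np.array([-150.9,-52.94,3.33,-74.26,0,-172.89]);HI=np.array([150.9,120.26,152.33,254.26,154.13,172.89])
def ik(p,R,q0):
    f=lambda q:np.concatenate([(fkp(q,K)-p)*100,Ro.from_matrix(fkR(q).T@R).as_rotvec()*20])
    s=least_squares(f,np.clip(q0,LO+.01,HI-.01),bounds=(LO,HI));return s.x,s.cost
def clear(p,R,g=None):
    "body box to globe sphere distance, mm; and lowest body z"
    g=np.append(F[:2],.183) if g is None else g
    c=R.T@(g-p);h=np.array([.0375,.0945]);d=np.r_[np.maximum(abs(c[:2])-h,0),max(0,c[2]+.088)]
    zs=min((p+R@np.array([sx*.0375,sy*.0945,-.088]))[2] for sx in(1,-1) for sy in(1,-1))
    return round((np.linalg.norm(d)-.08)*1000,1),round(zs*1000)
E
python3 - <<'E'
from h import *
s=read_state();print(list(s['q'].round(3)),list(s['tool_pos'].round(5)))
S=S0+[(list(s['q']),list(s['tool_pos']))]
for q,p in S: print(np.abs(fkR(q)-s['tcp_rot']).max() if q is S[-1][0] else '')
r=fitk(S);print(r.x.round(4),r.cost,np.concatenate([(fkp(q,r.x)-p)*1000 for q,p in S]).round(1))
E
```

```text
[np.float64(-5.518), np.float64(14.927), np.float64(130.622), np.float64(-7.43), np.float64(7.887), np.float64(98.568)] [np.float64(0.53582), np.float64(-0.05667), np.float64(0.08101)]


4.440892098500626e-16
[4.000e-04 3.037e-01 5.638e-01 4.965e-01 3.623e-01 6.070e-02] 2.3443283803608352 [-1.5 -0.3 -0.  -0.  -0.1  0.1 -0.2 -1.5 -0. ]
```

```bash
cat >> h.py <<'E'
K=np.array([4.000e-04,3.037e-01,5.638e-01,4.965e-01,3.623e-01,6.070e-02])
gx,gy,gz=np.meshgrid(np.linspace(-10,10,9),np.linspace(-18,18,13),np.linspace(-60,0,61),indexing='ij')
FP=np.c_[gx.ravel(),gy.ravel(),gz.ravel()]
def toolR(psi,t,spin):
    "psi: world azimuth tool points to, t lean, spin about tool z (0: tool y level), rad"
    return tool_y_tangent(psi,t)@Rz(spin)
def seg(P,a,b):
    a,b=np.array(a,float),np.array(b,float);v=np.clip((P-a)@(b-a)/((b-a)@(b-a)),0,1)
    return np.linalg.norm(P-a-v[:,None]*(b-a),axis=1)
def box(P,lo,hi):
    c=(np.array(lo)+hi)/2;h=(np.array(hi)-lo)/2;q=abs(P-c)-h
    return np.linalg.norm(np.maximum(q,0),axis=1)+np.minimum(q.max(1),0)
def bolt_contact(b,R,uc,z,lever=1.884,ringlug=False):
    """finger tip R (world) touching the bolt at angle b with TCP at u=uc; returns tcp lamp mm, contact u, clearance"""
    P=FP@(Rz(-F[2])@R).T; P=P[(P[:,2]+z>86)&(P[:,2]+z<114)]; zz=P[:,2]+z
    d=np.array([-np.sin(b),-np.cos(b)]);w=np.array([-np.cos(b),np.sin(b)])
    u=P[:,:2]@d+uc;v=P[:,:2]@w
    m=(zz>96.5)&(zz<103.5)&(u>10)&(u<47)
    if not m.any(): return None
    i=np.argmin(np.where(m,v,1e9));s=4-v[i];v=v+s
    Q=np.c_[u,v];a=np.pi/6-lever  # lever dir in bolt frame: angle a ccw from bolt dir -> w side is -a
    D=np.array([np.cos(a),-np.sin(a)])
    L=np.array([-84,12])+u[:,None]*d+v[:,None]*w
    lz=(zz>91)&(zz<109)
    c=[seg(Q[lz],(61,0),np.array([61,0])+62*D).min()-5.5,seg(Q[lz],np.array([61,0])+70*D,np.array([61,0])+70.1*D).min()-8,
       seg(Q,(61,0),(61.1,0)).min()-14,box(Q,(47,-9),(52,9)).min(),box(L,(-94,3),(-63,21)).min()]
    if ringlug:
        k=(zz<95)|(zz>105);c.append(box(L[k],(-87.5,-28),(-63,-6)).min()+5 if k.any() else 9)
    tl=np.array([-84,12])+uc*d+s*w
    return tl,u[i],min(c),c
E
cat > srch.py <<'E'
from h import *
import itertools
res=[]
for psi in np.radians(np.arange(-90,91,15)):
  for t in np.radians([25,35,45,55]):
    for sp in np.radians(np.arange(0,180,15)):
      R=toolR(psi,t,sp)
      for z in(95,):
        tot=[];ok=True
        for b in(0,.4,.8,1.13):
          best=None
          for uc in np.arange(10,70,4):
            o=bolt_contact(b,R,uc,z,ringlug=b<.05)
            if o is None or not 20<o[1]<44: continue
            p=np.append(world(F,o[0]),z/1000);g=clear(p,R)
            sc=min(o[2],g[0]-6,(g[1]-110))
            if best is None or sc>best[0]: best=(sc,uc,o,p)
          if best is None or best[0]<2.5: ok=False;break
          tot.append(best)
        if ok: res.append((min(x[0] for x in tot),psi,t,sp,z,tot))
res.sort(key=lambda r:-r[0]);print(len(res))
n=0
for r in res[:60]:
    R=toolR(*r[1:4]);best=None
    for q4 in(-50,0,50,120,180,240):
        q,c=ik(r[5][0][3],R,[0,15,130,q4,25,0]);q2,c2=ik(r[5][3][3],R,q)
        if c<1e-3 and c2<1e-3 and abs(q[5])<165 and min(q[4],q2[4])>10: best=(q,q2);break
    if best:
        print(round(r[0],1),np.degrees(r[1:4]).round(),[x[1] for x in r[5]],[round(x[2][1]) for x in r[5]],best[0].round(),best[1].round());n+=1
    if n>12:break
E
time python3 srch.py
```

```text
5
4.9 [-45.  25. 135.] [np.int64(26), np.int64(22), np.int64(26), np.int64(26)] [38, 27, 23, 37] [ 17.  18. 122. -41.  35. -40.] [ 22.  19. 120. -40.  38. -37.]
4.3 [-30.  25. 150.] [np.int64(26), np.int64(22), np.int64(26), np.int64(22)] [38, 27, 24, 28] [ 14.  15. 126. -41.  27. -40.] [ 19.  17. 124. -41.  29. -37.]
4.0 [-15.  25. 165.] [np.int64(26), np.int64(22), np.int64(26), np.int64(22)] [38, 28, 24, 23] [ 10.  14. 128. -34.  18. -49.] [ 15.  15. 127. -37.  20. -43.]
2.6 [-30.  35. 150.] [np.int64(26), np.int64(22), np.int64(22), np.int64(22)] [33, 31, 25, 28] [ 20.  17. 131. -74.  27.  -4.] [ 25.  18. 129. -70.  30.  -4.]
real	0m10.215s
user	0m10.741s
sys	0m0.043s
```

```bash
cat >> h.py <<'E'
def ring_contact(R,xc,z):
    "ring ~shut: finger touches face y=-28 (lamp) with TCP x=xc"
    P=FP@(Rz(-F[2])@R).T; P=P[(P[:,2]+z>86)&(P[:,2]+z<114)]
    x=P[:,0]+xc;m=(x>-88)&(x<-63)
    if not m.any(): return None
    i=np.argmax(np.where(m,P[:,1],-1e9));s=-28-P[i,1];y=P[:,1]+s
    c=[np.hypot(x,y).min()-70.5,seg(np.c_[x,y],(-84,12),(-139,-14)).min()-14,seg(np.c_[x,y],(-139,-14),(-181,42)).min()-8]
    return np.array([xc,s]),x[i],min(c)
E
python3 - <<'E'
from h import *
res=[]
for psi in np.radians(np.arange(-60,46,5)):
  for t in np.radians([22,25,28,32,36]):
    for sp in np.radians(np.arange(-45,136,15)):
      R=toolR(psi,t,sp)
      for xc in np.arange(-105,-65,3):
        o=ring_contact(R,xc,92)
        if o is None or not -85<o[1]<-70: continue
        p=np.append(world(F,o[0]),.092);g=clear(p,R)
        sc=min(o[2],g[0]-8)
        if sc>1.5: res.append((sc,psi,t,sp,xc,o,p,g))
res.sort(key=lambda r:-r[0]);print(len(res));n=0
qn=read_state()['q']
for r in res[:400]:
    R=toolR(*r[1:4]);q,c=ik(r[6],R,qn)
    if c<1e-3 and q[4]>12:
        print(round(r[0],1),np.degrees(r[1:4]).round(),r[4],r[5][0].round(1),round(r[5][1]),r[7],q.round());n+=1
    if n>14:break
E
```

```text
796
17.6 [20. 32. 30.] -87 [-87. -46.] -84 (np.float64(26.6), 124) [-12.  15. 132.  73.  17.  20.]
17.4 [15. 36. 15.] -84 [-84.  -46.8] -84 (np.float64(36.0), 128) [-11.  15. 135. 103.  16. -21.]
17.2 [20. 36. 30.] -87 [-87.  -45.6] -84 (np.float64(32.9), 116) [-14.  16. 135.  94.  19.  -3.]
17.2 [15. 32. 15.] -84 [-84.  -47.1] -84 (np.float64(29.7), 134) [-10.  14. 133.  76.  13.   8.]
17.0 [35. 36. 45.] -87 [-87.  -44.7] -84 (np.float64(25.4), 108) [-20.  18. 130.  74.  30.  14.]
16.7 [10. 36. 15.] -84 [-84.  -46.8] -83 (np.float64(35.4), 128) [ -8.  15. 136. 117.  12. -28.]
16.7 [30. 36. 30.] -84 [-84.  -45.8] -84 (np.float64(31.0), 116) [-18.  17. 131.  79.  27.  -0.]
16.6 [30. 32. 30.] -84 [-84.  -46.3] -84 (np.float64(25.1), 124) [-16.  16. 129.  66.  25.  15.]
16.4 [15. 36. 30.] -87 [-87.  -45.2] -83 (np.float64(31.5), 116) [-11.  15. 136. 104.  15.  -6.]
16.4 [25. 36. 30.] -84 [-84.  -45.7] -83 (np.float64(30.9), 116) [-16.  17. 133.  86.  23.  -1.]
16.3 [15. 32. 30.] -87 [-87.  -45.7] -82 (np.float64(25.0), 124) [-10.  14. 133.  77.  13.  22.]
16.1 [25. 32. 30.] -84 [-84.  -46.3] -82 (np.float64(24.8), 124) [-14.  16. 131.  69.  21.  17.]
16.1 [30. 36. 45.] -87 [-87.  -44.3] -82 (np.float64(24.6), 108) [-18.  17. 132.  80.  26.  14.]
15.5 [-20.  28. -15.] -87 [-87.  -48.3] -84 (np.float64(24.4), 141) [  7.  14. 130. -51.  16. 149.]
15.5 [-20.  32. -15.] -84 [-84.  -48.2] -81 (np.float64(27.9), 134) [  8.  15. 132. -74.  15. 173.]
```

```bash
cat >> h.py <<'E'
def ring_at(ring,tl,R,z):
    "TCP world for contact TCP lamp tl (ring shut) turned by ring about the pin, orientation R kept"
    p=np.array([78,0])+rot(ring)@(np.array(tl)-[78,0]);return np.append(world(F,p),z),R
E
python3 - <<'E'
from h import *
qn=read_state()['q']
for psi,t,sp in((-35,25,-12),(-40,26,-16),(-40,28,-16),(-40,25,-20),(-30,26,-8)):
    R=toolR(*np.radians([psi,t,sp]));b=None
    for xc in np.arange(-105,-65,1):
        o=ring_contact(R,xc,92)
        if o is None or not -85<o[1]<-70: continue
        p=np.append(world(F,o[0]),.092);g=clear(p,R);sc=min(o[2],g[0]-8)
        if b is None or sc>b[0]: b=(sc,xc,o,p,g)
    q,c=ik(b[3],R,qn);print(psi,t,sp,round(b[0],1),b[2],b[3].round(4),b[4],q.round(),c<1e-3)
R=toolR(*np.radians([-40,26,-16]))
rows([(ring_at(.3,[-85,-48],R,.092)[0]+Rz(F[2])@[-.01,-.022,0],R)])
q,c=ik(ring_at(.3,[-85,-48],R,.092)[0],R,qn);print(q.round(),c)
E
```

```text
-35 25 -12 -0.4 (array([-85.        , -47.97527658]), np.float64(-84.70035242415938), np.float64(11.05619651688022)) [ 0.5374 -0.0123  0.092 ] (np.float64(7.6), 148) [ 10.  16. 125. -42.  27. 159.] TrueTraceback (most recent call last):
  File "<stdin>", line 10, in <module>
TypeError: 'NoneType' object is not subscriptable
```

Run:
```python
from h import *
qn=read_state()['q']
for psi,t,sp in((-40,28,-16),(-40,32,-16),(-30,28,-10),(-30,30,-12),(-25,28,-10),(-25,30,-10)):
    R=toolR(*np.radians([psi,t,sp]))
    o=ring_contact(R,-88,92);p=np.append(world(F,o[0]),.092)
    q,c=ik(p,R,qn);print(psi,t,sp,o,p.round(4),clear(p,R),q.round(),c<1e-3)
R=toolR(*np.radians([-30,28,-10]));o=ring_contact(R,-88,92)
for a in(.3,.2):
    p=ring_at(a,o[0],R,.092)[0];q,c=ik(p,R,qn);print(q.round(),c,clear(p,R))
rows([(ring_at(.3,o[0],R,.092)[0]+Rz(F[2])@[-.0,-.012,0],R)])
```

```text
-40 28 -16 (array([-88.      , -48.740434]), np.float64(-87.67087579568191), np.float64(9.934737175364447)) [ 0.5344 -0.0118  0.092 ] (np.float64(13.4), 141) [ 14.  17. 126. -50.  29. 170.] True
-40 32 -16 (array([-88.        , -48.82451777]), np.float64(-87.97074845604465), np.float64(8.0338371619319)) [ 0.5343 -0.0118  0.092 ] (np.float64(19.5), 134) [ 14.  17. 126. -53.  30. 173.] False
-30 28 -10 (array([-88.        , -47.52354566]), np.float64(-87.64762422237902), np.float64(11.011060819154515)) [ 0.5349 -0.0106  0.092 ] (np.float64(18.1), 145) [ 11.  15. 128. -52.  23. 167.] True
-30 30 -12 (array([-88.        , -47.76435615]), np.float64(-87.81870191962274), np.float64(10.49176345609392)) [ 0.5348 -0.0109  0.092 ] (np.float64(22.3), 140) [ 12.  15. 129. -59.  23. 173.] False
-25 28 -10 (array([-88.        , -47.46365717]), np.float64(-87.94223396034134), np.float64(12.286733331613473)) [ 0.5349 -0.0106  0.092 ] (np.float64(21.5), 145) [  9.  15. 129. -52.  19. 161.] True
-25 30 -10 (array([-88.        , -47.46378022]), np.float64(-87.95286083042366), np.float64(11.749712338239405)) [ 0.5349 -0.0106  0.092 ] (np.float64(24.7), 142) [ 10.  15. 131. -62.  19. 172.] True
[  3.  15. 129. -52.  19. 160.] 4.623488424063945e-27 (np.float64(-0.7), 145)
[  6.  15. 129. -52.  20. 163.] 2.9843056059016017e-22 (np.float64(7.2), 145)
t 0.0017 0.0172 -0.0113  a -0.179 0.006 0.185
```

Run:
```python
from h import *
s=read_state();qn=s['q']
R=toolR(*np.radians([30,32,30]));tl=ring_contact(R,-84,92)[0];print(tl)
for a in(.3,.15,0):
    p=ring_at(a,tl,R,.092)[0];q,c=ik(p,R,qn);print(q.round(),c<1e-3,clear(p,R),p.round(4))
back=s['tool_pos']+Rz(F[2])@[-.004,-.02,.004]
rows([(back,s['tcp_rot']),(ring_at(.3,tl,R,.092)[0]+Rz(F[2])@[-.0,-.02,0],R)])
```

```text
[-84.         -46.34125515]
[-23.  18. 128.  62.  29.  13.] True (np.float64(30.1), 124) [ 0.5392 -0.0616  0.092 ]
[-20.  17. 129.  64.  27.  14.] True (np.float64(29.3), 124) [ 0.5372 -0.0364  0.092 ]
[-16.  16. 129.  66.  25.  15.] True (np.float64(25.1), 124) [ 0.539  -0.0112  0.092 ]
t -0.0070 0.0179 -0.0078  a 0.000 0.000 0.000
t 0.0031 0.0236 -0.0106  a 0.331 0.006 -0.042
```

```bash
python3 -m crank '[{"tx":-0.007,"ty":0.018,"tz":-0.008,"ax":0,"ay":0,"az":0,"fingers":1},{"tx":-0.007,"ty":0.018,"tz":-0.008,"ax":0,"ay":0,"az":0,"fingers":1},{"tx":0.003,"ty":0.0236,"tz":-0.0106,"ax":0.331,"ay":0.006,"az":-0.042,"fingers":1},{"tx":0.003,"ty":0.0236,"tz":-0.0106,"ax":0.331,"ay":0.006,"az":-0.042,"fingers":1},{"tx":0.003,"ty":0.0236,"tz":-0.0106,"ax":0.331,"ay":0.006,"az":-0.042,"fingers":1},{"tx":0.003,"ty":0.0236,"tz":-0.0106,"ax":0.331,"ay":0.006,"az":-0.042,"fingers":1},{"tx":0.003,"ty":0.0236,"tz":-0.0106,"ax":0.331,"ay":0.006,"az":-0.042,"fingers":1},{"tx":0.003,"ty":0.0236,"tz":-0.0106,"ax":0.331,"ay":0.006,"az":-0.042,"fingers":1},{"tx":0.003,"ty":0.0236,"tz":-0.0106,"ax":0.331,"ay":0.006,"az":-0.042,"fingers":1},{"tx":0.003,"ty":0.0236,"tz":-0.0106,"ax":0.331,"ay":0.006,"az":-0.042,"fingers":1}]'
python3 - <<'E'
from h import *
s=read_state();print(s['q'].round(1))
R=toolR(*np.radians([30,32,30]));tl=[-84,-46.3]
rows([ring_at(a,tl,R,.092) for a in(.4,.3,.25,.2,.15,.12,.1,.08)])
E
```

```text
clock: 4.58
tool_pos: [0.5315, -0.0806, 0.0923]
tcp_rot: [[0.884, 0.065, 0.464], [-0.069, -0.961, 0.268], [0.463, -0.269, -0.845]]
force: [-0.6, 0.1, 0.7]
width: 0.001
grip_force: 0.0
[-26.1  17.6 127.7  62.1  30.2  10.2]
t 0.0095 -0.0016 0.0061  a -0.003 -0.006 -0.002
t 0.0053 -0.0177 0.0090  a -0.003 -0.006 -0.002
t 0.0038 -0.0258 0.0107  a -0.003 -0.006 -0.002
t 0.0026 -0.0339 0.0126  a -0.003 -0.006 -0.002
t 0.0018 -0.0420 0.0148  a -0.003 -0.006 -0.002
t 0.0015 -0.0469 0.0161  a -0.003 -0.006 -0.002
t 0.0014 -0.0501 0.0171  a -0.003 -0.006 -0.002
t 0.0013 -0.0533 0.0181  a -0.003 -0.006 -0.002
```

```bash
python3 -m crank '[{"tx":0.0095,"ty":-0.0016,"tz":0.006,"ax":0,"ay":0,"az":0,"fingers":1},{"tx":0.0053,"ty":-0.0177,"tz":0.009,"ax":0,"ay":0,"az":0,"fingers":1},{"tx":0.0038,"ty":-0.0258,"tz":0.0107,"ax":0,"ay":0,"az":0,"fingers":1},{"tx":0.0026,"ty":-0.0339,"tz":0.0126,"ax":0,"ay":0,"az":0,"fingers":1},{"tx":0.0018,"ty":-0.042,"tz":0.0148,"ax":0,"ay":0,"az":0,"fingers":1}]'
python3 -m crank '[{"tx":0,"ty":-0.0025,"tz":0.0007,"ax":0,"ay":0,"az":0,"fingers":1},{"tx":0,"ty":-0.005,"tz":0.0014,"ax":0,"ay":0,"az":0,"fingers":1}]'
python3 -m crank '[{"tx":0,"ty":-0.0016,"tz":0.0005,"ax":0,"ay":0,"az":0,"fingers":1},{"tx":0,"ty":-0.0032,"tz":0.001,"ax":0,"ay":0,"az":0,"fingers":1}]'
python3 - <<'E'
from h import *
s=read_state()
R=toolR(*np.radians([30,32,30]));tl=[-84,-46.3]
rows([ring_at(a,tl,R,.092) for a in(.1,.08,.06,.04,.02,0)])
print((Rz(-F[2])@s['force']).round(2))
cv2.imwrite("pics/s4.png",cv2.resize(camera("side")[150:285,200:380,::-1],None,fx=4.4,fy=4.4,interpolation=cv2.INTER_CUBIC))
E
```

```text
clock: 5.0
tool_pos: [0.5361, -0.0341, 0.0912]
tcp_rot: [[0.886, 0.064, 0.46], [-0.068, -0.962, 0.265], [0.459, -0.266, -0.848]]
force: [1.4, -1.2, 0.1]
width: 0.009
grip_force: 0.7
clock: 5.17
tool_pos: [0.5361, -0.0288, 0.0914]
tcp_rot: [[0.886, 0.065, 0.46], [-0.067, -0.962, 0.266], [0.459, -0.266, -0.848]]
force: [-0.2, -0.6, -0.6]
width: 0.008
grip_force: 0.7
clock: 5.33
tool_pos: [0.5365, -0.0261, 0.0913]
tcp_rot: [[0.886, 0.064, 0.46], [-0.068, -0.962, 0.265], [0.459, -0.266, -0.847]]
force: [0.3, -1.4, -0.2]
width: 0.006
grip_force: 0.6
t 0.0013 0.0016 -0.0006  a -0.000 -0.001 -0.002
t 0.0012 -0.0016 0.0004  a -0.000 -0.001 -0.002
t 0.0012 -0.0048 0.0014  a -0.000 -0.001 -0.002
t 0.0013 -0.0080 0.0024  a -0.000 -0.001 -0.002
t 0.0014 -0.0112 0.0035  a -0.000 -0.001 -0.002
t 0.0016 -0.0144 0.0046  a -0.000 -0.001 -0.002
[ 0.87 -1.13 -0.24]
```

View pics/s4.png

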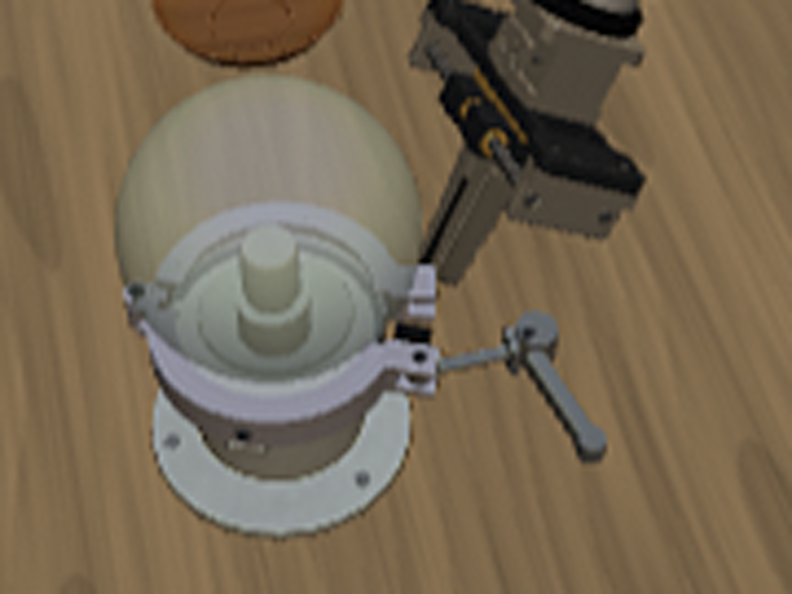

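The lug at (420,285) is being pushed along, with a small gap left to the black liner at (412,333). Now small steps by feel.

```bash
f='force|tool_pos'
for i in 1; do
python3 -m crank '[{"tx":0,"ty":-0.0015,"tz":0.0005,"ax":0,"ay":0,"az":0,"fingers":1},{"tx":0,"ty":-0.003,"tz":0.001,"ax":0,"ay":0,"az":0,"fingers":1},{"tx":0,"ty":-0.003,"tz":0.001,"ax":0,"ay":0,"az":0,"fingers":1}]'|egrep $f
python3 -m crank '[{"tx":0,"ty":-0.001,"tz":0.0003,"ax":0,"ay":0,"az":0,"fingers":1},{"tx":0,"ty":-0.002,"tz":0.0006,"ax":0,"ay":0,"az":0,"fingers":1}]'|egrep $f
python3 -m crank '[{"tx":0,"ty":-0.0005,"tz":0.0002,"ax":0,"ay":0,"az":0,"fingers":1},{"tx":0,"ty":-0.001,"tz":0.0003,"ax":0,"ay":0,"az":0,"fingers":1}]'|egrep $f
done
```

```text
tool_pos: [0.5367, -0.023, 0.0913]
force: [0.3, -0.2, -0.7]
grip_force: 0.3
tool_pos: [0.5369, -0.0212, 0.0913]
force: [-0.2, -1.7, -0.9]
grip_force: 0.6
tool_pos: [0.5369, -0.02, 0.0913]
force: [0.6, -1.1, -0.8]
grip_force: 0.6
```

```bash
python3 -m crank '[{"tx":0,"ty":-0.0005,"tz":0.0002,"ax":0,"ay":0,"az":0,"fingers":1},{"tx":0,"ty":-0.001,"tz":0.0003,"ax":0,"ay":0,"az":0,"fingers":1}]'|egrep '^force|pos'
python3 -m crank '[{"tx":0,"ty":-0.0005,"tz":0.0002,"ax":0,"ay":0,"az":0,"fingers":1},{"tx":0,"ty":-0.001,"tz":0.0003,"ax":0,"ay":0,"az":0,"fingers":1}]'|egrep '^force|pos'
python3 -m crank '[{"tx":0,"ty":-0.0005,"tz":0.0002,"ax":0,"ay":0,"az":0,"fingers":1},{"tx":0,"ty":-0.001,"tz":0.0003,"ax":0,"ay":0,"az":0,"fingers":1}]'|egrep '^force|pos'
```

```text
tool_pos: [0.537, -0.019, 0.0913]
force: [0.7, -1.3, -0.2]
tool_pos: [0.537, -0.0179, 0.0913]
force: [0.5, -1.0, -0.4]
tool_pos: [0.5371, -0.0168, 0.0913]
force: [0.1, -0.6, 0.4]
```

```bash
python3 -m crank '[{"tx":0,"ty":-0.0005,"tz":0.0002,"ax":0,"ay":0,"az":0,"fingers":1},{"tx":0,"ty":-0.001,"tz":0.0003,"ax":0,"ay":0,"az":0,"fingers":1}]'|egrep '^force|pos'
python3 -m crank '[{"tx":0,"ty":-0.0005,"tz":0.0002,"ax":0,"ay":0,"az":0,"fingers":1},{"tx":0,"ty":-0.001,"tz":0.0003,"ax":0,"ay":0,"az":0,"fingers":1}]'|egrep '^force|pos'
```

```text
tool_pos: [0.5372, -0.0158, 0.0914]
force: [0.4, -1.3, -0.5]
tool_pos: [0.5373, -0.0147, 0.0914]
force: [1.4, -1.3, -0.6]
```

```bash
python3 -c "
from h import *
f=-(Rz(-F[2])@read_state()['force'])[1];print(f);exit(f>4)" && python3 -m crank '[{"tx":0,"ty":-0.0005,"tz":0.0002,"ax":0,"ay":0,"az":0,"fingers":1},{"tx":0,"ty":-0.001,"tz":0.0003,"ax":0,"ay":0,"az":0,"fingers":1}]'|egrep '^force|pos'
```

```text
0.5888887384798863False
```

```bash
cat > ok.py <<'E'
from h import *
import sys
f=-(Rz(-F[2])@read_state()['force']);print('lamp push',f.round(1));sys.exit(int(f[1]>float(sys.argv[1])))
E
python3 -m crank '[{"tx":0,"ty":-0.0005,"tz":0.0002,"ax":0,"ay":0,"az":0,"fingers":1},{"tx":0,"ty":-0.001,"tz":0.0003,"ax":0,"ay":0,"az":0,"fingers":1}]'|egrep 'pos'
python3 ok.py 4 && python3 -m crank '[{"tx":0,"ty":-0.0005,"tz":0.0002,"ax":0,"ay":0,"az":0,"fingers":1},{"tx":0,"ty":-0.001,"tz":0.0003,"ax":0,"ay":0,"az":0,"fingers":1}]'|egrep 'pos'
python3 ok.py 4 && python3 -m crank '[{"tx":0,"ty":-0.0005,"tz":0.0002,"ax":0,"ay":0,"az":0,"fingers":1},{"tx":0,"ty":-0.001,"tz":0.0003,"ax":0,"ay":0,"az":0,"fingers":1}]'|egrep 'pos'
python3 ok.py 4 && python3 -m crank '[{"tx":0,"ty":-0.0005,"tz":0.0002,"ax":0,"ay":0,"az":0,"fingers":1},{"tx":0,"ty":-0.001,"tz":0.0003,"ax":0,"ay":0,"az":0,"fingers":1}]'|egrep 'pos'
python3 ok.py 4
```

```text
tool_pos: [0.537, -0.0134, 0.0912]
lamp push [0.8 1.6 0.3]
tool_pos: [0.5371, -0.0125, 0.0913]
lamp push [0.2 0.9 0.1]
tool_pos: [0.5373, -0.0115, 0.0913]
lamp push [0.5 0.9 1. ]
tool_pos: [0.5374, -0.0106, 0.0913]
lamp push [0.  2.5 0.9]
```

```bash
python3 -m crank '[{"tx":0,"ty":-0.0005,"tz":0.0002,"ax":0,"ay":0,"az":0,"fingers":1},{"tx":0,"ty":-0.001,"tz":0.0003,"ax":0,"ay":0,"az":0,"fingers":1}]'|egrep 'pos'
python3 ok.py 4 && python3 -m crank '[{"tx":0,"ty":-0.0005,"tz":0.0002,"ax":0,"ay":0,"az":0,"fingers":1},{"tx":0,"ty":-0.001,"tz":0.0003,"ax":0,"ay":0,"az":0,"fingers":1}]'|egrep 'pos'
python3 ok.py 4 && python3 -m crank '[{"tx":0,"ty":-0.0005,"tz":0.0002,"ax":0,"ay":0,"az":0,"fingers":1},{"tx":0,"ty":-0.001,"tz":0.0003,"ax":0,"ay":0,"az":0,"fingers":1}]'|egrep 'pos'
python3 ok.py 4 && python3 -m crank '[{"tx":0,"ty":-0.0005,"tz":0.0002,"ax":0,"ay":0,"az":0,"fingers":1},{"tx":0,"ty":-0.001,"tz":0.0003,"ax":0,"ay":0,"az":0,"fingers":1}]'|egrep 'pos'
python3 ok.py 4
```

```text
tool_pos: [0.5376, -0.0095, 0.0914]
lamp push [0.3 1.1 0.8]
tool_pos: [0.5377, -0.0085, 0.0914]
lamp push [ 1.2  1.6 -0.2]
tool_pos: [0.5378, -0.0074, 0.0915]
lamp push [0.7 0.4 0.3]
tool_pos: [0.5379, -0.0064, 0.0915]
lamp push [ 0.3  1.2 -0.4]
```

Run:
```python
from h import *
a=camera("side")[195:250,255:320,::-1];b=camera("top")[195:250,225:290,::-1]
im=np.hstack([cv2.resize(x,(400,338),interpolation=cv2.INTER_CUBIC) for x in(a,b)])
cv2.imwrite("pics/m5.png",cv2.convertScaleAbs(im,alpha=1.2))
```

```text
(no output)
```

View pics/m5.png

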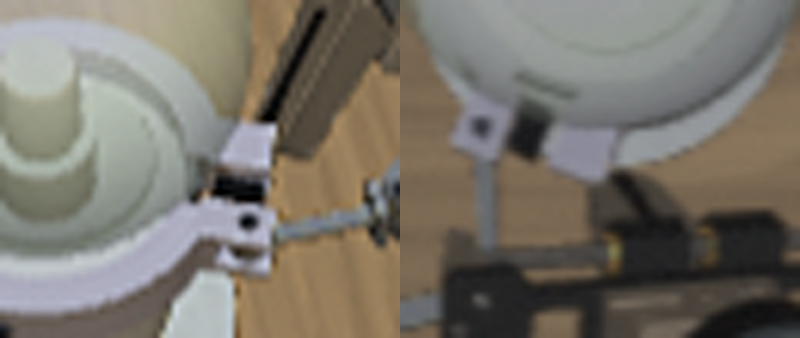

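The top half (right) shows the lug's left edge at about x=555, almost at the liner's right edge at about x=550. The finger touches only the lug's outer corner, near (608,176). I'll back off a little, shift 6 mm along lamp +x, then finish by feel.

```bash
python3 -m crank '[{"tx":-0.0006,"ty":0.0017,"tz":-0.0009,"ax":0,"ay":0,"az":0,"fingers":1},{"tx":0.002,"ty":0.003,"tz":0,"ax":0,"ay":0,"az":0,"fingers":1},{"tx":0.0044,"ty":0.0044,"tz":0.001,"ax":0,"ay":0,"az":0,"fingers":1},{"tx":0.0047,"ty":0.0035,"tz":0.0015,"ax":0,"ay":0,"az":0,"fingers":1},{"tx":0.005,"ty":0.0027,"tz":0.0019,"ax":0,"ay":0,"az":0,"fingers":1}]'|egrep 'pos'
python3 ok.py 4 && python3 -m crank '[{"tx":0.0001,"ty":-0.0004,"tz":0.0002,"ax":0,"ay":0,"az":0,"fingers":1},{"tx":0.0003,"ty":-0.0009,"tz":0.0004,"ax":0,"ay":0,"az":0,"fingers":1}]'|egrep 'pos'
python3 ok.py 4 && python3 -m crank '[{"tx":0.0001,"ty":-0.0004,"tz":0.0002,"ax":0,"ay":0,"az":0,"fingers":1},{"tx":0.0003,"ty":-0.0009,"tz":0.0004,"ax":0,"ay":0,"az":0,"fingers":1}]'|egrep 'pos'
python3 ok.py 4 && python3 -m crank '[{"tx":0.0001,"ty":-0.0004,"tz":0.0002,"ax":0,"ay":0,"az":0,"fingers":1},{"tx":0.0003,"ty":-0.0009,"tz":0.0004,"ax":0,"ay":0,"az":0,"fingers":1}]'|egrep 'pos'
python3 ok.py 4
```

```text
tool_pos: [0.5404, -0.0072, 0.0902]
lamp push [12.5  4.2 -5. ]
lamp push [12.5  4.2 -5. ]
lamp push [12.5  4.2 -5. ]
lamp push [12.5  4.2 -5. ]
```

The +x push met 12.5 N with little motion. The leaned tip's leading corner sits at z≈98 mm, level with the fork's 10 mm slot, so it has been sliding into the slot. I'll back out, lower the tip so the finger spans the lug's full height, and come in again.

```bash
python3 -m crank '[{"tx":-0.005,"ty":-0.0027,"tz":-0.0019,"ax":0,"ay":0,"az":0,"fingers":1},{"tx":-0.0085,"ty":0.011,"tz":-0.009,"ax":0,"ay":0,"az":0,"fingers":1},{"tx":-0.0085,"ty":0.011,"tz":-0.009,"ax":0,"ay":0,"az":0,"fingers":1}]'
python3 - <<'E'
from h import *
s=read_state();print((Rz(-F[2])@(s['tool_pos']-[F[0],F[1],0])*1000).round(1),s['force'].round(1))
R=toolR(*np.radians([30,32,30]))
for z in(76,78,80):
  for xc in(-80,-77,-74,-71):
    o=ring_contact(R,xc,z);p=np.append(world(F,o[0]),z/1000);print(z,o,clear(p,R),ik(p,R,s['q'])[0].round())
for d in((-88,-75,78),(-75,-75,78),(-75,-62,78)): rows([(np.append(world(F,d[:2]),d[2]/1000),R)])
E
```

```text
clock: 8.9
tool_pos: [0.5322, -0.0223, 0.0924]
tcp_rot: [[0.886, 0.063, 0.46], [-0.069, -0.962, 0.264], [0.46, -0.266, -0.847]]
force: [1.3, -0.0, 0.1]
width: 0.005
grip_force: 0.0
[-85.6 -59.2  92.4] [ 1.3 -0.   0.1]
76 (array([-80.        , -45.91071901]), np.float64(-80.17983370879205), np.float64(14.428238728761741)) (np.float64(21.4), 108) [-16.  19. 129.  71.  24.  10.]
76 (array([-77.        , -45.91071901]), np.float64(-77.17983370879205), np.float64(11.601928913496252)) (np.float64(18.7), 108) [-16.  19. 129.  70.  24.  10.]
76 (array([-74.        , -45.91071901]), np.float64(-74.17983370879205), np.float64(8.788383317255494)) (np.float64(16.0), 108) [-16.  19. 129.  70.  24.  10.]
76 (array([-71.        , -45.91071901]), np.float64(-71.17983370879205), np.float64(5.989010497007271)) (np.float64(13.4), 108) [-16.  19. 128.  70.  24.  11.]
78 (array([-80.        , -46.34125515]), np.float64(-79.87087891076305), np.float64(13.736050742205094)) (np.float64(21.4), 110) [-16.  19. 129.  70.  24.  10.]
78 (array([-77.        , -46.34125515]), np.float64(-76.87087891076305), np.flo
[... 484 characters left out ...]
4(13.125325680213265)) (np.float64(21.4), 112) [-16.  18. 129.  69.  24.  11.]
80 (array([-77.        , -46.34125515]), np.float64(-76.87087891076305), np.float64(10.468080453438148)) (np.float64(18.7), 112) [-16.  18. 129.  69.  24.  11.]
80 (array([-74.        , -46.34125515]), np.float64(-73.87087891076305), np.float64(7.8355922266955815)) (np.float64(16.1), 112) [-16.  19. 129.  69.  24.  12.]
80 (array([-71.        , -46.34125515]), np.float64(-70.87087891076305), np.float64(5.182830561498335)) (np.float64(13.4), 112) [-16.  19. 128.  68.  24.  12.]
t -0.0134 0.0161 0.0046  a 0.000 -0.002 -0.003
t -0.0025 0.0220 0.0087  a 0.000 -0.002 -0.003
t 0.0014 0.0110 0.0143  a 0.000 -0.002 -0.003
```

```bash
python3 -m crank '[{"tx":-0.0134,"ty":0.016,"tz":0.0046,"ax":0,"ay":0,"az":0,"fingers":1},{"tx":-0.0025,"ty":0.022,"tz":0.0087,"ax":0,"ay":0,"az":0,"fingers":1},{"tx":-0.0025,"ty":0.022,"tz":0.0087,"ax":0,"ay":0,"az":0,"fingers":1},{"tx":0,"ty":0.016,"tz":0.0115,"ax":0,"ay":0,"az":0,"fingers":1},{"tx":0.0014,"ty":0.011,"tz":0.0143,"ax":0,"ay":0,"az":0,"fingers":1},{"tx":0.0014,"ty":0.011,"tz":0.0143,"ax":0,"ay":0,"az":0,"fingers":1}]'
python3 - <<'E'
from h import *
s=read_state();print((Rz(-F[2])@(s['tool_pos']-[F[0],F[1],0])*1000).round(1),s['force'].round(1))
R=s['tcp_rot']
for y in(-56,-52,-48,-44): rows([(np.append(world(F,(-76,y)),.078),R)])
E
```

```text
clock: 9.4
tool_pos: [0.5411, -0.0267, 0.0781]
tcp_rot: [[0.886, 0.065, 0.46], [-0.068, -0.962, 0.266], [0.459, -0.267, -0.847]]
force: [-0.2, 0.3, -0.4]
width: -0.0
grip_force: 0.0
[-75.7 -59.6  78.1] [-0.2  0.3 -0.4]
t 0.0008 -0.0031 0.0015  a 0.000 0.000 0.000
t 0.0020 -0.0065 0.0033  a 0.000 0.000 0.000
t 0.0032 -0.0099 0.0050  a 0.000 0.000 0.000
t 0.0044 -0.0133 0.0067  a 0.000 0.000 0.000
```

```bash
python3 -m crank '[{"tx":0.0008,"ty":-0.0031,"tz":0.0015,"ax":0,"ay":0,"az":0,"fingers":1},{"tx":0.0011,"ty":-0.004,"tz":0.002,"ax":0,"ay":0,"az":0,"fingers":1},{"tx":0.0014,"ty":-0.0048,"tz":0.0024,"ax":0,"ay":0,"az":0,"fingers":1}]'|grep pos
python3 ok.py 4 && python3 -m crank '[{"tx":0.0003,"ty":-0.0009,"tz":0.0004,"ax":0,"ay":0,"az":0,"fingers":1},{"tx":0.0006,"ty":-0.0017,"tz":0.0009,"ax":0,"ay":0,"az":0,"fingers":1}]'|egrep 'pos'
python3 ok.py 4 && python3 -m crank '[{"tx":0.0002,"ty":-0.0005,"tz":0.0002,"ax":0,"ay":0,"az":0,"fingers":1},{"tx":0.0003,"ty":-0.0009,"tz":0.0004,"ax":0,"ay":0,"az":0,"fingers":1}]'|egrep 'pos'
python3 ok.py 4 && python3 -m crank '[{"tx":0.0002,"ty":-0.0005,"tz":0.0002,"ax":0,"ay":0,"az":0,"fingers":1},{"tx":0.0003,"ty":-0.0009,"tz":0.0004,"ax":0,"ay":0,"az":0,"fingers":1}]'|egrep 'pos'
python3 ok.py 4 && python3 -m crank '[{"tx":0.0002,"ty":-0.0005,"tz":0.0002,"ax":0,"ay":0,"az":0,"fingers":1},{"tx":0.0003,"ty":-0.0009,"tz":0.0004,"ax":0,"ay":0,"az":0,"fingers":1}]'|egrep 'pos'
python3 ok.py 4
```

```text
tool_pos: [0.5429, -0.0224, 0.0778]
lamp push [0.3 0.6 0.8]
tool_pos: [0.5437, -0.0211, 0.0777]
lamp push [-0.4 -0.1 -0.3]
tool_pos: [0.5442, -0.0202, 0.0777]
lamp push [-0.7  0.4 -0.3]
tool_pos: [0.5446, -0.0193, 0.0777]
lamp push [-0.3  0.2  1.1]
tool_pos: [0.5449, -0.0183, 0.0778]
lamp push [ 0.2  0.2 -0. ]
```

```bash
python3 -m crank '[{"tx":0.0003,"ty":-0.0009,"tz":0.0004,"ax":0,"ay":0,"az":0,"fingers":1},{"tx":0.0006,"ty":-0.0017,"tz":0.0009,"ax":0,"ay":0,"az":0,"fingers":1}]'|egrep 'pos'
python3 ok.py 4 && python3 -m crank '[{"tx":0.0002,"ty":-0.0005,"tz":0.0002,"ax":0,"ay":0,"az":0,"fingers":1},{"tx":0.0003,"ty":-0.0009,"tz":0.0004,"ax":0,"ay":0,"az":0,"fingers":1}]'|egrep 'pos'
python3 ok.py 4 && python3 -m crank '[{"tx":0.0002,"ty":-0.0005,"tz":0.0002,"ax":0,"ay":0,"az":0,"fingers":1},{"tx":0.0003,"ty":-0.0009,"tz":0.0004,"ax":0,"ay":0,"az":0,"fingers":1}]'|egrep 'pos'
python3 ok.py 4 && python3 -m crank '[{"tx":0.0002,"ty":-0.0005,"tz":0.0002,"ax":0,"ay":0,"az":0,"fingers":1},{"tx":0.0003,"ty":-0.0009,"tz":0.0004,"ax":0,"ay":0,"az":0,"fingers":1}]'|egrep 'pos'
python3 ok.py 4 && python3 -m crank '[{"tx":0.0002,"ty":-0.0005,"tz":0.0002,"ax":0,"ay":0,"az":0,"fingers":1},{"tx":0.0003,"ty":-0.0009,"tz":0.0004,"ax":0,"ay":0,"az":0,"fingers":1}]'|egrep 'pos'
python3 ok.py 4 && python3 -m crank '[{"tx":0.0002,"ty":-0.0005,"tz":0.0002,"ax":0,"ay":0,"az":0,"fingers":1},{"tx":0.0003,"ty":-0.0009,"tz":0.0004,"ax":0,"ay":0,"az":0,"fingers":1}]'|egrep 'pos'
python3 ok.py 4 && python3 -m crank '[{"tx":0.0002,"ty":-0.0005,"tz":0.0002,"ax":0,"ay":0,"az":0,"fingers":1},{"tx":0.0003,"ty":-0.0009,"tz":0.0004,"ax":0,"ay":0,"az":0,"fingers":1}]'|egrep 'pos'
python3 ok.py 4
```

```text
tool_pos: [0.5458, -0.0164, 0.0778]
lamp push [-0.5 -0.7  0.5]
tool_pos: [0.5462, -0.0154, 0.0778]
lamp push [-0.8 -0.3  0.4]
tool_pos: [0.5466, -0.0145, 0.0778]
lamp push [ 0.2  0.5 -0.1]
tool_pos: [0.547, -0.0136, 0.0779]
lamp push [-0.3 -0.1 -0.6]
tool_pos: [0.5473, -0.0128, 0.0778]
lamp push [-0.1  1.3 -1. ]
tool_pos: [0.5476, -0.0117, 0.0779]
lamp push [ 0.1  1.3 -0.1]
tool_pos: [0.5479, -0.0107, 0.0779]
lamp push [ 2.2  1.4 -0.5]
```

```bash
python3 ok.py 5 && python3 -m crank '[{"tx":0.0002,"ty":-0.0005,"tz":0.0002,"ax":0,"ay":0,"az":0,"fingers":1},{"tx":0.0003,"ty":-0.0009,"tz":0.0004,"ax":0,"ay":0,"az":0,"fingers":1}]'|egrep 'pos'
python3 ok.py 5 && python3 -m crank '[{"tx":0.0002,"ty":-0.0005,"tz":0.0002,"ax":0,"ay":0,"az":0,"fingers":1},{"tx":0.0003,"ty":-0.0009,"tz":0.0004,"ax":0,"ay":0,"az":0,"fingers":1}]'|egrep 'pos'
python3 ok.py 5 && python3 -m crank '[{"tx":0.0002,"ty":-0.0005,"tz":0.0002,"ax":0,"ay":0,"az":0,"fingers":1},{"tx":0.0003,"ty":-0.0009,"tz":0.0004,"ax":0,"ay":0,"az":0,"fingers":1}]'|egrep 'pos'
python3 ok.py 5 && python3 -m crank '[{"tx":0.0002,"ty":-0.0005,"tz":0.0002,"ax":0,"ay":0,"az":0,"fingers":1},{"tx":0.0003,"ty":-0.0009,"tz":0.0004,"ax":0,"ay":0,"az":0,"fingers":1}]'|egrep 'pos'
python3 ok.py 5 && python3 -m crank '[{"tx":0.0002,"ty":-0.0005,"tz":0.0002,"ax":0,"ay":0,"az":0,"fingers":1},{"tx":0.0003,"ty":-0.0009,"tz":0.0004,"ax":0,"ay":0,"az":0,"fingers":1}]'|egrep 'pos'
python3 ok.py 5
```

```text
lamp push [ 2.2  1.4 -0.5]
tool_pos: [0.5482, -0.0101, 0.0778]
lamp push [ 2.9  6.2 -0.9]
lamp push [ 2.9  6.2 -0.9]
lamp push [ 2.9  6.2 -0.9]
lamp push [ 2.9  6.2 -0.9]
lamp push [ 2.9  6.2 -0.9]
```

```bash
python3 -m crank '[{"tx":0.0001,"ty":-0.0004,"tz":0.0002,"ax":0,"ay":0,"az":0,"fingers":1},{"tx":0.0001,"ty":-0.0004,"tz":0.0002,"ax":0,"ay":0,"az":0,"fingers":1}]'|egrep 'pos'
python3 ok.py 5
python3 - <<'E'
from h import *
s=read_state();print((Rz(-F[2])@(s['tool_pos']-[F[0],F[1],0])*1000).round(1),s['q'].round(1))
R=s['tcp_rot'];print(R.round(3))
print((R.T@Rz(F[2])@np.array([[0,-.02,0],[-.03,-.05,0],[-.03,-.05,.16]]).T).T.round(4))
a=camera("side")[195:250,255:320,::-1];b=camera("top")[195:250,225:290,::-1]
im=np.hstack([cv2.resize(x,(400,338),interpolation=cv2.INTER_CUBIC) for x in(a,b)])
cv2.imwrite("pics/m6.png",im)
E
```

```text
tool_pos: [0.5483, -0.0099, 0.0777]
lamp push [ 3.   6.4 -2.5]
[-76.1 -41.3  77.7] [-15.5  18.8 129.   70.   23.7  11. ]
[[ 0.886  0.063  0.46 ]
 [-0.069 -0.962  0.264]
 [ 0.459 -0.265 -0.848]]
[[-0.006   0.017  -0.0086]
 [-0.0402  0.0289 -0.0308]
 [ 0.0332 -0.0136 -0.1665]]
```

The push force jumped from 1.4 to 6.4 N within about 0.7 mm, so the lug is on the rubber. Now retreat and lift, then plan the bolt push with a thinner-finger variant as well, because contact came later than a 36 mm thickness would give.

```bash
python3 -m crank '[{"tx":-0.006,"ty":0.017,"tz":-0.0086,"ax":0,"ay":0,"az":0,"fingers":1},{"tx":-0.04,"ty":0.029,"tz":-0.031,"ax":0,"ay":0,"az":0,"fingers":1},{"tx":-0.04,"ty":0.029,"tz":-0.031,"ax":0,"ay":0,"az":0,"fingers":1},{"tx":0.033,"ty":-0.0136,"tz":-0.1665,"ax":0,"ay":0,"az":0,"fingers":1},{"tx":0.033,"ty":-0.0136,"tz":-0.1665,"ax":0,"ay":0,"az":0,"fingers":1},{"tx":0.033,"ty":-0.0136,"tz":-0.1665,"ax":0,"ay":0,"az":0,"fingers":1},{"tx":0.033,"ty":-0.0136,"tz":-0.1665,"ax":0,"ay":0,"az":0,"fingers":1},{"tx":0.033,"ty":-0.0136,"tz":-0.1665,"ax":0,"ay":0,"az":0,"fingers":1}]'
cat >> h.py <<'E'
def shade(top,side,ring,bolt,lever):
    "mean saturation along bolt and lever in both views (low = metal there)"
    m=model(ring,bolt,lever);out=[]
    for im,C in((top,cam("top")),(side,cam("side"))):
        sat=cv2.cvtColor(im,cv2.COLOR_RGB2HSV)[:,:,1].astype(np.float32)
        def line(a,b,z):
            p=np.array([proj(C,np.append(world(F,a+(b-a)*k),z)) for k in np.linspace(0,1,25)],np.float32)
            return cv2.remap(sat,p[None,:,0],p[None,:,1],cv2.INTER_LINEAR).mean()
        out+=[line(m['bolt_pin']+18*m['d'],m['lever_pin'],.103),line(m['lever_pin'],m['lever_tip'],.106)]
    return out
def find(bs,ls,ring=.03):
    t,s=camera("top"),camera("side")
    return sorted((sum(shade(t,s,ring,b,l)),round(b,3),round(l,3)) for b in bs for l in ls)[:4]
E
python3 - <<'E'
from h import *
print(find(np.arange(.9,1.4,.05),np.arange(1.7,2.05,.05)))
print(find(np.arange(0,.6,.05),[1.884])[:1])
s=read_state()
R=toolR(*np.radians([-45,25,135]))
import h
full=h.FP.copy()
for hh in(18,7):
    h.FP=full*[1,hh/18,1]
    for b,uc in((1.13,26),(.8,26),(.4,22),(0,26),(0,22)):
        o=bolt_contact(b,R,uc,95,ringlug=b<.05);p=np.append(world(F,o[0]),.095)
        print(hh,b,uc,o[0].round(1),round(o[1]),np.round(o[3],1),clear(p,R),p.round(4),ik(p,R,[17,18,122,-41,35,-40])[0].round())
E
```

```text
clock: 12.58
tool_pos: [0.5035, -0.044, 0.2453]
tcp_rot: [[0.881, 0.065, 0.468], [-0.068, -0.963, 0.262], [0.467, -0.262, -0.844]]
force: [0.7, -1.3, 1.7]
width: 0.005
grip_force: 0.0
[(np.float32(79.22839), np.float64(1.1), np.float64(2.0)), (np.float32(80.560936), np.float64(1.15), np.float64(1.95)), (np.float32(82.5423), np.float64(1.1), np.float64(1.95)), (np.float32(82.71477), np.float64(1.1), np.float64(1.9))]
[(np.float32(256.19278), np.float64(0.05), 1.884)]
18 1.13 26 [-116.7   20.3] 37 [16.5 33.1  7.3  5.1  7.9] (np.float64(17.7), 135) [0.5367 0.063  0.095 ] [ 22.  19. 120. -40.  38. -37.]
18 0.8 26 [-118.4   10.1] 23 [14.2 38.4  7.5  5.  10.6] (np.float64(22.1), 135) [0.5309 0.0544 0.095 ] [ 21.  18. 121. -40.  37. -37.]
18 0.4 22 [-113.     0.4] 27 [16.9 48.2 11.3  9.1  9.1] (np.float64(19.8), 135) [0.5319 0.0433 0.095 ] [ 20.  18. 122. -40.  36. -38.]
18 0 26 [-102.8  -14. ] 38 [13.2 44.8  8.6  6.1  4.9  6.3] (np.float64(14.6), 135) [0.5352 0.026  0.095 ] [ 17.  18. 122. -41.  35. -40.]
18 0 22 [-102.8  -10. ] 34 [17.1 47.3 12.2  9.7  3.5  6.3] (np.float64(13.4), 135) [0.5369 0.0296 0.095 ] [ 18.  18. 122. -40.  35. -40.]
7 1.13 26 [-112.1   10.6] 26 [16.2 48.7  7.4  5.   7.1] (np.float64(16.1), 135) [0.5369 0.0522 0.095 ] [ 21.  18. 121. -40.  37. -38.]
7 0.8 26 [-111.7    3.2] 19 [17.8 47.  11.2  8.7  6.9] (np.float64(17.8), 135) [0.5342 0.0453 0.095 ] [ 20.  18. 121. -40.  36. -38.]
7 0.4 22 [-106.2   -2.5] 19 [24.2 52.7 17.4 14.8  3.9] (np.float64(14.3), 135) [0.5368 0.0379 0.095 ] [ 19.  18. 121. -40.  36. -39.]
7 0 26 [-98.9 -14. ] 28 [22.8 50.4 17.3 14.8  5.6  7.9] (np.float64(11.0), 135) [0.5387 0.0244 0.095 ] [ 17.  18. 122. -40.  35. -40.]
7 0 22 [-98.9 -10. ] 24 [26.7 53.3 20.9 18.3  1.9  7.9] (np.float64(9.8), 135) [0.5404 0.0281 0.095 ] [ 18.  18. 121. -40.  35. -40.]
```

The bolt is still at about 1.1 rad and was not disturbed. Next, reorient up high and then descend beside the bolt.

Run:
```python
from h import *
s=read_state();R=toolR(*np.radians([-45,25,135]));Ra=s['tcp_rot']
tgt=np.append(world(F,(-117,21)),.2);out=world(F,(-150,-20))
P=[(np.append(out,.25),toolR(0,.15,np.radians(70))),(np.append(out,.25),R),(tgt,R),(tgt-[0,0,.106],R)]
for p,r in P:print(p.round(3),clear(p,r))
rows(P)
q=s['q']
for p,r in P: q,c=ik(p,r,q);print(q.round(),c<1e-3)
rows([( np.append(out,.25),toolR(0,.15,np.radians(a))) for a in (20,45,90)])
```

```text
[0.49 0.04 0.25] (np.float64(103.3), 322)
[0.49 0.04 0.25] (np.float64(139.6), 290)
[0.537 0.064 0.2  ] (np.float64(80.1), 240)
[0.537 0.064 0.094] (np.float64(17.5), 134)
t -0.0086 -0.0832 0.0061  a -0.446 -0.121 1.178
t -0.0086 -0.0832 0.0061  a -0.259 0.855 2.889
t 0.0084 -0.0897 0.0764  a -0.259 0.855 2.889
t -0.0401 -0.0614 0.1662  a -0.259 0.855 2.889
[  5.   1. 113.  -1.  57. 166.] True
[  2.  -7. 142.  93.   0. 173.] False
[  5.   3. 137.  95.   0. 173.] False
[  5.  15. 134.  97.   0. 173.] False
t -0.0086 -0.0832 0.0061  a -0.334 -0.282 0.320
t -0.0086 -0.0832 0.0061  a -0.395 -0.207 0.749
t -0.0086 -0.0832 0.0061  a -0.479 -0.044 1.521
```

Run:
```python
from h import *
s=read_state();R=toolR(*np.radians([-45,25,-45]))
tgt=np.append(world(F,(-117,21)),.2);out=np.append(world(F,(-150,-20)),.25)
P=[(out,toolR(0,.15,0)),(out,R),(tgt,R),(tgt-[0,0,.106],R)]
rows(P);q=s['q'];print(q.round())
for p,r in P: q,c=ik(p,r,q);print(q.round(),c<1e-3)
```

```text
t -0.0086 -0.0832 0.0061  a -0.279 -0.334 -0.023
t -0.0086 -0.0832 0.0061  a -0.574 -0.174 -0.120
t 0.0084 -0.0897 0.0764  a -0.574 -0.174 -0.120
t -0.0401 -0.0614 0.1662  a -0.574 -0.174 -0.120
[-23.  -2. 125.  38.  43.  42.]
[  5.   1. 113.  -1.  57.  96.] True
[ 21.   0. 118. -28.  55. 126.] True
[ 22.   9. 116. -31.  49. 131.] True
[ 22.  19. 120. -40.  37. 143.] True
```

```bash
python3 -m crank '[{"tx":-0.0086,"ty":-0.0832,"tz":0.006,"ax":-0.279,"ay":-0.334,"az":-0.023,"fingers":1},{"tx":-0.0086,"ty":-0.0832,"tz":0.006,"ax":-0.279,"ay":-0.334,"az":-0.023,"fingers":1},{"tx":-0.0086,"ty":-0.0832,"tz":0.006,"ax":-0.279,"ay":-0.334,"az":-0.023,"fingers":1},{"tx":-0.0086,"ty":-0.0832,"tz":0.006,"ax":-0.279,"ay":-0.334,"az":-0.023,"fingers":1},{"tx":-0.0086,"ty":-0.0832,"tz":0.006,"ax":-0.574,"ay":-0.174,"az":-0.12,"fingers":1},{"tx":-0.0086,"ty":-0.0832,"tz":0.006,"ax":-0.574,"ay":-0.174,"az":-0.12,"fingers":1},{"tx":0.0084,"ty":-0.0897,"tz":0.0764,"ax":-0.574,"ay":-0.174,"az":-0.12,"fingers":1},{"tx":0.0084,"ty":-0.0897,"tz":0.0764,"ax":-0.574,"ay":-0.174,"az":-0.12,"fingers":1},{"tx":0.0084,"ty":-0.0897,"tz":0.0764,"ax":-0.574,"ay":-0.174,"az":-0.12,"fingers":1},{"tx":0.0084,"ty":-0.0897,"tz":0.0764,"ax":-0.574,"ay":-0.174,"az":-0.12,"fingers":1}]'
python3 - <<'E'
from h import *
s=read_state();R=toolR(*np.radians([-45,25,-45]));print(s['q'].round())
print((Rz(-F[2])@(s['tool_pos']-[F[0],F[1],0])*1000).round(1))
w=lambda x,y,z:(np.append(world(F,(x,y)),z/1000),R)
rows([w(-117,21,200),w(-117,21,94)]+[w(*p,94) for p in((-113,12),(-113,6),(-110,0),(-106,-5),(-102,-10))])
E
```

```text
clock: 13.62
tool_pos: [0.5358, 0.0655, 0.1952]
tcp_rot: [[0.955, -0.04, 0.293], [0.053, -0.952, -0.302], [0.291, 0.304, -0.907]]
force: [-1.0, 0.0, 0.4]
width: 0.002
grip_force: 0.0
[ 22.  10. 116. -31.  49. 131.]
[-118.5   22.2  195.2]
t 0.0022 0.0031 -0.0036  a 0.003 0.005 0.008
t -0.0287 -0.0292 0.0925  a 0.003 0.005 0.008
t -0.0293 -0.0198 0.0955  a 0.003 0.005 0.008
t -0.0319 -0.0145 0.0964  a 0.003 0.005 0.008
t -0.0321 -0.0081 0.0985  a 0.003 0.005 0.008
t -0.0309 -0.0023 0.1009  a 0.003 0.005 0.008
t -0.0297 0.0036 0.1032  a 0.003 0.005 0.008
```

```bash
python3 -m crank '[{"tx":-0.0287,"ty":-0.0292,"tz":0.0925,"ax":0,"ay":0,"az":0,"fingers":1},{"tx":-0.0287,"ty":-0.0292,"tz":0.0925,"ax":0,"ay":0,"az":0,"fingers":1},{"tx":-0.0287,"ty":-0.0292,"tz":0.0925,"ax":0,"ay":0,"az":0,"fingers":1},{"tx":-0.0287,"ty":-0.0292,"tz":0.0925,"ax":0,"ay":0,"az":0,"fingers":1}]'
python3 -m crank '[{"tx":0,"ty":0,"tz":0,"ax":0,"ay":0,"az":0,"fingers":1}]' >/dev/null
python3 - <<'E'
from h import *
s=read_state();R=s['tcp_rot'];print(s['q'].round(),s['force'].round(1))
print((Rz(-F[2])@(s['tool_pos']-[F[0],F[1],0])*1000).round(1))
w=lambda x,y,z:(np.append(world(F,(x,y)),z/1000),R)
rows([w(*p,94) for p in((-113,12),(-113,6),(-110,0),(-106,-5),(-103,-9),(-101,-12),(-99,-13))])
for b in np.arange(.5,1.31,.1): print(round(b,1),np.round(shade(camera("top"),camera("side"),.03,b,1.9)))
E
```

```text
clock: 13.95
tool_pos: [0.5344, 0.06, 0.0943]
tcp_rot: [[0.956, -0.045, 0.289], [0.047, -0.952, -0.302], [0.289, 0.303, -0.908]]
force: [-0.0, -1.6, -0.1]
width: 0.007
grip_force: 0.0
[ 21.  18. 120. -39.  38. 142.] [-0.1 -0.4  0.7]
[-115.3   18.6   98.2]
t -0.0022 0.0054 0.0057  a 0.000 0.000 0.000
t -0.0048 0.0107 0.0067  a 0.000 0.000 0.000
t -0.0049 0.0171 0.0087  a 0.000 0.000 0.000
t -0.0037 0.0229 0.0111  a 0.000 0.000 0.000
t -0.0029 0.0275 0.0129  a 0.000 0.000 0.000
t -0.0025 0.0309 0.0141  a 0.000 0.000 0.000
t -0.0012 0.0324 0.0151  a 0.000 0.000 0.000
0.5 [ 42.  36. 101.  73.]
0.6 [ 26.  38. 108.  73.]
0.7 [19. 39. 97. 61.]
0.8 [15. 37. 92. 44.]
0.9 [12. 35. 72. 44.]
1.0 [ 9. 43. 55. 41.]
1.1 [ 8. 56. 40. 17.]
1.2 [10. 51. 37. 27.]
1.3 [31. 26. 39. 72.]
```

```bash
python3 -m crank '[{"tx":-0.0013,"ty":0.0013,"tz":0.004,"ax":0,"ay":0,"az":0,"fingers":1},{"tx":-0.0022,"ty":0.0054,"tz":0.0057,"ax":0,"ay":0,"az":0,"fingers":1},{"tx":-0.0048,"ty":0.0107,"tz":0.0067,"ax":0,"ay":0,"az":0,"fingers":1},{"tx":-0.0049,"ty":0.0171,"tz":0.0087,"ax":0,"ay":0,"az":0,"fingers":1},{"tx":-0.0049,"ty":0.0171,"tz":0.0087,"ax":0,"ay":0,"az":0,"fingers":1},{"tx":-0.0049,"ty":0.0171,"tz":0.0087,"ax":0,"ay":0,"az":0,"fingers":1}]'
python3 - <<'E'
from h import *
s=read_state();R=s['tcp_rot'];print((Rz(-F[2])@s['force']).round(1))
print((Rz(-F[2])@(s['tool_pos']-[F[0],F[1],0])*1000).round(1))
w=lambda x,y,z:(np.append(world(F,(x,y)),z/1000),R)
rows([w(*p,94) for p in((-106,-5),(-103,-9),(-101,-12),(-99,-13),(-97,-14),(-95,-14))])
t,sd=camera("top"),camera("side")
print([(b.round(2),np.round(shade(t,sd,.03,b,1.9))) for b in np.arange(0,1.31,.1)])
E
```

```text
clock: 15.43
tool_pos: [0.5356, 0.0419, 0.0954]
tcp_rot: [[0.953, -0.048, 0.298], [0.046, -0.953, -0.301], [0.299, 0.301, -0.906]]
force: [0.3, -0.1, 0.4]
width: 0.001
grip_force: 0.0
[0.3 0.  0.4]
[-109.     0.6   95.4]
t -0.0003 0.0056 0.0033  a 0.000 0.000 0.000
t 0.0005 0.0102 0.0051  a 0.000 0.000 0.000
t 0.0009 0.0136 0.0064  a 0.000 0.000 0.000
t 0.0021 0.0152 0.0073  a 0.000 0.000 0.000
t 0.0034 0.0167 0.0083  a 0.000 0.000 0.000
t 0.0051 0.0174 0.0090  a 0.000 0.000 0.000
[(np.float64(0.0), array([36., 27., 47., 58.], dtype=float32)), (np.float64(0.1), array([46., 21., 64., 82.], dtype=float32)), (np.float64(0.2), array([49., 20., 88., 89.], dtype=float32)), (np.float64(0.3), array([33., 27., 95., 61.], dtype=float32)), (np.float64(0.4), array([13., 28., 65., 52.], dtype=float32)), (np.float64(0.5), array([11., 13., 25., 46.], dtype=float32)), (np.float64(0.6), array([11., 32., 49., 40.], dtype=float32)), (np.float64(0.7), array([17., 59., 53., 36.], dtype=float32)), (np.float64(0.8), array([32., 67., 53., 42.], dtype=float32)), (np.float64(0.9), array([50., 66., 53., 45.], dtype=float32)), (np.float64(1.0), array([50., 62., 56., 44.], dtype=float32)), (np.float64(1.1), array([47., 35., 71., 59.], dtype=float32)), (np.float64(1.2), array([33., 25., 92., 73.], dtype=float32)), (np.float64(1.3), array([21., 26., 61., 56.], dtype=float32))]
```

Bolt now at about 0.5 rad. Pushing on toward home by feel.

```bash
python3 -m crank '[{"tx":-0.0003,"ty":0.0056,"tz":0.0033,"ax":0,"ay":0,"az":0,"fingers":1},{"tx":0.0005,"ty":0.0102,"tz":0.0051,"ax":0,"ay":0,"az":0,"fingers":1},{"tx":0.0009,"ty":0.0136,"tz":0.0064,"ax":0,"ay":0,"az":0,"fingers":1},{"tx":0.0009,"ty":0.0136,"tz":0.0064,"ax":0,"ay":0,"az":0,"fingers":1}]'
python3 - <<'E'
from h import *
s=read_state();R=s['tcp_rot'];print((Rz(-F[2])@s['force']).round(1))
print((Rz(-F[2])@(s['tool_pos']-[F[0],F[1],0])*1000).round(1))
w=lambda x,y,z:(np.append(world(F,(x,y)),z/1000),R)
rows([w(*p,94.5) for p in((-100,-14),(-98,-14),(-96,-14),(-94,-14),(-92,-14))])
t,sd=camera("top"),camera("side")
print([(b.round(2),np.round(shade(t,sd,.03,b,1.9))) for b in np.arange(-.1,.6,.1)])
E
```

```text
clock: 15.87
tool_pos: [0.538, 0.0271, 0.094]
tcp_rot: [[0.953, -0.048, 0.299], [0.046, -0.953, -0.301], [0.299, 0.3, -0.906]]
force: [-0.4, 0.5, -0.1]
width: 0.004
grip_force: 0.1
[-0.6  0.2 -0.1]
[-100.7  -11.8   94. ]
t -0.0002 0.0024 0.0001  a 0.000 0.000 0.000
t 0.0015 0.0031 0.0009  a 0.000 0.000 0.000
t 0.0032 0.0037 0.0017  a 0.000 0.000 0.000
t 0.0049 0.0044 0.0025  a 0.000 0.000 0.000
t 0.0066 0.0051 0.0033  a 0.000 0.000 0.000
[(np.float64(-0.1), array([24., 10., 35., 64.], dtype=float32)), (np.float64(0.0), array([16., 10., 24., 41.], dtype=float32)), (np.float64(0.1), array([ 9., 12., 22., 44.], dtype=float32)), (np.float64(0.2), array([25., 34., 36., 43.], dtype=float32)), (np.float64(0.3), array([28., 51., 65., 46.], dtype=float32)), (np.float64(0.4), array([26., 69., 74., 46.], dtype=float32)), (np.float64(0.5), array([35., 75., 86., 32.], dtype=float32))]
```

```bash
sed 's/f\[1\]>/f[0]>/' ok.py >okx.py
python3 -m crank '[{"tx":-0.0002,"ty":0.0024,"tz":0.0001,"ax":0,"ay":0,"az":0,"fingers":1},{"tx":0.0006,"ty":0.0027,"tz":0.0005,"ax":0,"ay":0,"az":0,"fingers":1},{"tx":0.0006,"ty":0.0027,"tz":0.0005,"ax":0,"ay":0,"az":0,"fingers":1}]'|grep pos
python3 okx.py 3 && python3 -m crank '[{"tx":0.0009,"ty":0.0003,"tz":0.0004,"ax":0,"ay":0,"az":0,"fingers":1},{"tx":0.0009,"ty":0.0003,"tz":0.0004,"ax":0,"ay":0,"az":0,"fingers":1}]'|grep pos
python3 okx.py 3 && python3 -m crank '[{"tx":0.0009,"ty":0.0003,"tz":0.0004,"ax":0,"ay":0,"az":0,"fingers":1},{"tx":0.0009,"ty":0.0003,"tz":0.0004,"ax":0,"ay":0,"az":0,"fingers":1}]'|grep pos
python3 okx.py 3 && python3 -m crank '[{"tx":0.0009,"ty":0.0003,"tz":0.0004,"ax":0,"ay":0,"az":0,"fingers":1},{"tx":0.0009,"ty":0.0003,"tz":0.0004,"ax":0,"ay":0,"az":0,"fingers":1}]'|grep pos
python3 okx.py 3 && python3 -m crank '[{"tx":0.0009,"ty":0.0003,"tz":0.0004,"ax":0,"ay":0,"az":0,"fingers":1},{"tx":0.0009,"ty":0.0003,"tz":0.0004,"ax":0,"ay":0,"az":0,"fingers":1}]'|grep pos
python3 okx.py 3 && python3 -m crank '[{"tx":0.0009,"ty":0.0003,"tz":0.0004,"ax":0,"ay":0,"az":0,"fingers":1},{"tx":0.0009,"ty":0.0003,"tz":0.0004,"ax":0,"ay":0,"az":0,"fingers":1}]'|grep pos
python3 okx.py 3
```

```text
tool_pos: [0.5387, 0.0251, 0.0946]
lamp push [ 1.3  0.1 -0.1]
tool_pos: [0.5397, 0.0247, 0.0946]
lamp push [ 1.9  1.8 -0.1]
tool_pos: [0.5403, 0.0243, 0.0944]
lamp push [ 4.4  0.5 -2. ]
lamp push [ 4.4  0.5 -2. ]
lamp push [ 4.4  0.5 -2. ]
lamp push [ 4.4  0.5 -2. ]
```

```bash
python3 -m crank '[{"tx":-0.02,"ty":-0.008,"tz":-0.01,"ax":0,"ay":0,"az":0,"fingers":1},{"tx":-0.02,"ty":-0.008,"tz":-0.01,"ax":0,"ay":0,"az":0,"fingers":1},{"tx":0.025,"ty":0.037,"tz":-0.146,"ax":0,"ay":0,"az":0,"fingers":1},{"tx":0.025,"ty":0.037,"tz":-0.146,"ax":0,"ay":0,"az":0,"fingers":1},{"tx":0.025,"ty":0.037,"tz":-0.146,"ax":0,"ay":0,"az":0,"fingers":1},{"tx":0.0,"ty":0.0,"tz":-0.18,"ax":0,"ay":0,"az":0,"fingers":1},{"tx":-0.04,"ty":-0.1,"tz":-0.18,"ax":0,"ay":0,"az":0,"fingers":1},{"tx":-0.04,"ty":-0.1,"tz":-0.18,"ax":0,"ay":0,"az":0,"fingers":1},{"tx":-0.04,"ty":-0.1,"tz":-0.18,"ax":0,"ay":0,"az":0,"fingers":1}]'
python3 - <<'E'
from h import *
print(find(np.arange(-.1,.2,.02),np.arange(1.7,2.1,.04)))
s=read_state();print(s['q'].round())
a=camera("side")[185:265,245:345,::-1];b=camera("top")[185:265,205:305,::-1]
im=np.hstack([cv2.resize(x,(400,320),interpolation=cv2.INTER_CUBIC) for x in(a,b)])
cv2.imwrite("pics/m7.png",cv2.convertScaleAbs(im,alpha=1.2))
# lever: tool leaning; explore orientations for start (1.9) and end angles
import h
h.FP=h.FP*[1,8/18,1]
for lev in(1.9,1.3,.8,.3):
    m=model(0,0,lev);print(lev,m['lever_tip'].round(1),m['dl'].round(2),world(F,m['lever_tip']).round(3))
E
```

```text
clock: 17.3
tool_pos: [0.4537, 0.1738, 0.2168]
tcp_rot: [[0.952, -0.049, 0.302], [0.046, -0.953, -0.298], [0.303, 0.298, -0.905]]
force: [0.9, 0.6, -0.0]
width: 0.001
grip_force: 0.0
[(np.float32(79.087776), np.float64(0.02), np.float64(1.94)), (np.float32(79.47699), np.float64(0.04), np.float64(1.94)), (np.float32(80.80992), np.float64(0.0), np.float64(1.98)), (np.float32(84.382774), np.float64(0.04), np.float64(1.9))]
[ 39.   6. 117. -30.  58. 145.]
1.9 [-152.7  -62.5] [-0.98 -0.19] [0.47  0.002]
1.3 [-133.1  -98.9] [-0.7  -0.71] [ 0.473 -0.039]
0.8 [-103.1 -116.3] [-0.27 -0.96] [ 0.493 -0.067]
0.3 [ -68.5 -117.3] [ 0.22 -0.98] [ 0.524 -0.082]
```

Image code puts the bolt at 0.02 rad, so it is home, and the lever is untouched at about 1.9. Now the lever: fingers leaned 15°, turning with the lever about its pin.

```bash
cat >> h.py <<'E'
def lev_pose(lev,back=0,h=8,r=66,z=.086,t=np.radians(15)):
    m=model(0,0,lev);a=np.pi/6-lev;n=np.array([np.cos(a),np.sin(a)])
    p=m['lever_pin']+r*m['dl']-(8+h+back)*n
    psi=F[2]+np.arctan2(-m['dl'][1],-m['dl'][0])
    return np.append(world(F,p),z),tool_y_tangent(psi,t)
def lev_force(lev):
    a=np.pi/6-lev;n=rot(F[2])@[np.cos(a),np.sin(a)];return -(read_state()['force'][:2]@n)
E
python3 - <<'E'
from h import *
s=read_state();q=s['q']
up=lev_pose(1.92,25,z=.2)
P=[up,lev_pose(1.92,25),lev_pose(1.92,8)]+[lev_pose(l) for l in(1.9,1.5,1,.6,.2)]
for p,R in P:
    q,c=ik(p,R,q);print(p.round(4),q.round(),c<1e-3,clear(p,R))
rows(P[:2])
E
```

```text
[0.4841 0.0424 0.2   ] [  9.   1. 121.  -9.  44. 119.] True (np.float64(102.1), 275)
[0.4841 0.0424 0.086 ] [  9.  13. 127. -13.  27. 125.] True (np.float64(63.8), 161)
[0.4799 0.026  0.086 ] [  7.  12. 128. -12.  27. 122.] True (np.float64(63.8), 161)
[0.4773 0.017  0.086 ] [  6.  12. 128. -11.  26. 118.] True (np.float64(64.5), 161)
[ 0.4702 -0.009   0.086 ] [ -4.  11. 129.   8.  25.  70.] True (np.float64(69.6), 161)
[ 0.4762 -0.0421  0.086 ] [-14.  14. 125.  22.  34.  20.] True (np.float64(54.6), 161)
[ 0.4922 -0.0638  0.086 ] [-18.  18. 119.  22.  42.  -6.] True (np.float64(27.9), 161)
[ 0.5153 -0.0777  0.086 ] [-19.  23. 111.  19.  51. -25.] True (np.float64(-5.8), 161)
t 0.0177 0.1183 0.0625  a 0.233 -0.088 0.281
t -0.0165 0.0841 0.1657  a 0.233 -0.088 0.281
```

```bash
python3 -m crank '[{"tx":0.0177,"ty":0.1183,"tz":0.0625,"ax":0.233,"ay":-0.088,"az":0.281,"fingers":1},{"tx":0.0177,"ty":0.1183,"tz":0.0625,"ax":0.233,"ay":-0.088,"az":0.281,"fingers":1},{"tx":0.0177,"ty":0.1183,"tz":0.0625,"ax":0.233,"ay":-0.088,"az":0.281,"fingers":1},{"tx":0.0177,"ty":0.1183,"tz":0.0625,"ax":0.233,"ay":-0.088,"az":0.281,"fingers":1},{"tx":0.0177,"ty":0.1183,"tz":0.0625,"ax":0.233,"ay":-0.088,"az":0.281,"fingers":1},{"tx":-0.0165,"ty":0.0841,"tz":0.1657,"ax":0.233,"ay":-0.088,"az":0.281,"fingers":1},{"tx":-0.0165,"ty":0.0841,"tz":0.1657,"ax":0.233,"ay":-0.088,"az":0.281,"fingers":1},{"tx":-0.0165,"ty":0.0841,"tz":0.1657,"ax":0.233,"ay":-0.088,"az":0.281,"fingers":1},{"tx":-0.0165,"ty":0.0841,"tz":0.1657,"ax":0.233,"ay":-0.088,"az":0.281,"fingers":1},{"tx":-0.0165,"ty":0.0841,"tz":0.1657,"ax":0.233,"ay":-0.088,"az":0.281,"fingers":1}]'
python3 - <<'E'
from h import *
s=read_state();print(s['q'].round(),lev_force(1.9),(Rz(-F[2])@(s['tool_pos']-[F[0],F[1],0])*1000).round(1))
rows([lev_pose(1.92,25),lev_pose(1.92,10),lev_pose(1.92,2)]+[lev_pose(l) for l in(1.85,1.75,1.65,1.55,1.45,1.35)])
E
```

```text
clock: 18.33
tool_pos: [0.4827, 0.04, 0.0852]
tcp_rot: [[0.936, -0.252, 0.247], [-0.243, -0.968, -0.066], [0.256, 0.002, -0.967]]
force: [0.0, -0.2, 0.7]
width: 0.006
grip_force: 0.0
[  9.  13. 127. -13.  27. 125.] -0.21618659832330583 [-156.5  -22.9   85.2]
t 0.0010 -0.0027 -0.0006  a 0.003 0.003 -0.004
t 0.0010 0.0123 -0.0005  a 0.003 0.003 -0.004
t 0.0011 0.0203 -0.0005  a 0.003 0.003 -0.004
t 0.0002 0.0269 -0.0007  a 0.021 0.003 -0.071
t -0.0006 0.0337 -0.0009  a 0.047 0.003 -0.168
t -0.0007 0.0405 -0.0009  a 0.072 0.003 -0.265
t -0.0001 0.0472 -0.0008  a 0.098 0.003 -0.361
t 0.0011 0.0539 -0.0004  a 0.124 0.003 -0.458
t 0.0030 0.0604 0.0001  a 0.150 0.003 -0.555
```

```bash
python3 -m crank '[{"tx":0.001,"ty":0.0123,"tz":-0.0005,"ax":0,"ay":0,"az":0,"fingers":1},{"tx":0.001,"ty":0.0203,"tz":-0.0005,"ax":0,"ay":0,"az":0,"fingers":1},{"tx":0.0006,"ty":0.0236,"tz":-0.0006,"ax":0.01,"ay":0.003,"az":-0.036,"fingers":1},{"tx":0.0002,"ty":0.0269,"tz":-0.0007,"ax":0.021,"ay":0.003,"az":-0.071,"fingers":1},{"tx":-0.0002,"ty":0.0303,"tz":-0.0008,"ax":0.034,"ay":0.003,"az":-0.12,"fingers":1},{"tx":-0.0006,"ty":0.0337,"tz":-0.0009,"ax":0.047,"ay":0.003,"az":-0.168,"fingers":1},{"tx":-0.0007,"ty":0.0371,"tz":-0.0009,"ax":0.06,"ay":0.003,"az":-0.216,"fingers":1},{"tx":-0.0007,"ty":0.0405,"tz":-0.0009,"ax":0.072,"ay":0.003,"az":-0.265,"fingers":1},{"tx":-0.0007,"ty":0.0405,"tz":-0.0009,"ax":0.072,"ay":0.003,"az":-0.265,"fingers":1}]'
python3 - <<'E'
from h import *
t,sd=camera("top"),camera("side")
print([(round(l,2),np.round(shade(t,sd,.03,.02,l)[1::2])) for l in np.arange(1.3,2.05,.1)])
s=read_state();print(s['q'].round(),lev_force(1.65))
rows([lev_pose(l) for l in(1.65,1.55,1.45,1.35,1.25,1.15)])
E
```

```text
clock: 19.08
tool_pos: [0.4742, 0.0019, 0.0893]
tcp_rot: [[0.964, 0.023, 0.266], [0.022, -1.0, 0.007], [0.266, -0.001, -0.964]]
force: [-0.7, 1.4, 0.8]
width: 0.004
grip_force: 0.9
[(np.float64(1.3), array([51., 74.], dtype=float32)), (np.float64(1.4), array([39., 53.], dtype=float32)), (np.float64(1.5), array([16., 28.], dtype=float32)), (np.float64(1.6), array([13., 28.], dtype=float32)), (np.float64(1.7), array([29., 30.], dtype=float32)), (np.float64(1.8), array([47., 40.], dtype=float32)), (np.float64(1.9), array([59., 57.], dtype=float32)), (np.float64(2.0), array([63., 71.], dtype=float32))]
[ -0.  11. 129.   1.  25.  88.] 0.1414519235294927
t -0.0031 0.0010 0.0020  a -0.000 -0.007 -0.001
t -0.0043 0.0076 0.0016  a 0.026 -0.007 -0.098
t -0.0049 0.0144 0.0015  a 0.052 -0.007 -0.194
t -0.0048 0.0212 0.0015  a 0.078 -0.007 -0.291
t -0.0041 0.0279 0.0017  a 0.104 -0.007 -0.387
t -0.0027 0.0346 0.0021  a 0.131 -0.007 -0.484
```

```bash
cat > okl.py <<'E'
from h import *
import sys
f=lev_force(float(sys.argv[1]));print('lever push %.1f'%f,read_state()['force'].round(1));sys.exit(int(f>float(sys.argv[2])))
E
python3 -m crank '[{"tx":-0.0037,"ty":0.0043,"tz":0.0018,"ax":0.013,"ay":-0.007,"az":-0.05,"fingers":1},{"tx":-0.0043,"ty":0.0076,"tz":0.0016,"ax":0.026,"ay":-0.007,"az":-0.098,"fingers":1},{"tx":-0.0046,"ty":0.011,"tz":0.0015,"ax":0.039,"ay":-0.007,"az":-0.146,"fingers":1},{"tx":-0.0049,"ty":0.0144,"tz":0.0015,"ax":0.052,"ay":-0.007,"az":-0.194,"fingers":1},{"tx":-0.0049,"ty":0.0144,"tz":0.0015,"ax":0.052,"ay":-0.007,"az":-0.194,"fingers":1}]'
python3 okl.py 1.45 5
python3 - <<'E'
from h import *
rows([lev_pose(l) for l in(1.45,1.4,1.35,1.3,1.25,1.2,1.15,1.1,1.05,1)])
E
```

```text
clock: 19.6
tool_pos: [0.4698, -0.0124, 0.0851]
tcp_rot: [[0.942, 0.221, 0.251], [0.213, -0.975, 0.057], [0.258, -0.0, -0.966]]
force: [0.8, 1.7, 1.2]
width: 0.009
grip_force: 1.1
lever push 1.5 [0.8 1.7 1.2]
t 0.0005 0.0001 -0.0008  a -0.001 0.001 0.003
t -0.0002 0.0034 -0.0010  a 0.012 0.001 -0.046
t -0.0008 0.0067 -0.0011  a 0.025 0.001 -0.094
t -0.0012 0.0101 -0.0012  a 0.038 0.001 -0.142
t -0.0014 0.0135 -0.0013  a 0.051 0.001 -0.191
t -0.0014 0.0169 -0.0013  a 0.064 0.001 -0.239
t -0.0013 0.0203 -0.0013  a 0.077 0.001 -0.287
t -0.0010 0.0237 -0.0012  a 0.089 0.001 -0.335
t -0.0006 0.0270 -0.0011  a 0.102 0.001 -0.384
t 0.0000 0.0304 -0.0009  a 0.115 0.001 -0.432
```

```bash
python3 -m crank '[{"tx":-0.0004,"ty":0.0017,"tz":-0.0001,"ax":0.0065,"ay":0,"az":-0.024,"fingers":1},{"tx":-0.0007,"ty":0.0034,"tz":-0.0002,"ax":0.013,"ay":0,"az":-0.048,"fingers":1},{"tx":-0.0007,"ty":0.0034,"tz":-0.0002,"ax":0.013,"ay":0,"az":-0.048,"fingers":1}]'>/dev/null
python3 okl.py 1.4 5 && python3 -m crank '[{"tx":-0.0004,"ty":0.0017,"tz":-0.0001,"ax":0.0065,"ay":0,"az":-0.024,"fingers":1},{"tx":-0.0007,"ty":0.0034,"tz":-0.0002,"ax":0.013,"ay":0,"az":-0.048,"fingers":1},{"tx":-0.0007,"ty":0.0034,"tz":-0.0002,"ax":0.013,"ay":0,"az":-0.048,"fingers":1}]'>/dev/null
python3 okl.py 1.35 5 && python3 -m crank '[{"tx":-0.0004,"ty":0.0017,"tz":-0.0001,"ax":0.0065,"ay":0,"az":-0.024,"fingers":1},{"tx":-0.0007,"ty":0.0034,"tz":-0.0002,"ax":0.013,"ay":0,"az":-0.048,"fingers":1},{"tx":-0.0007,"ty":0.0034,"tz":-0.0002,"ax":0.013,"ay":0,"az":-0.048,"fingers":1}]'>/dev/null
python3 okl.py 1.3 5 && python3 -m crank '[{"tx":-0.0004,"ty":0.0017,"tz":-0.0001,"ax":0.0065,"ay":0,"az":-0.024,"fingers":1},{"tx":-0.0007,"ty":0.0034,"tz":-0.0002,"ax":0.013,"ay":0,"az":-0.048,"fingers":1},{"tx":-0.0007,"ty":0.0034,"tz":-0.0002,"ax":0.013,"ay":0,"az":-0.048,"fingers":1}]'|egrep 'pos|clock'
python3 okl.py 1.25 5
python3 - <<'E'
from h import *
s=read_state()
rows([lev_pose(1.25)])
t,sd=camera("top"),camera("side")
print([(round(l,2),np.round(shade(t,sd,.03,.02,l)[1::2])) for l in np.arange(1,1.6,.05)])
E
```

```text
lever push 1.0 [0.5 1.1 0.9]
lever push 2.5 [0.7 2.8 1.3]
lever push 2.5 [0.5 2.9 0.4]
clock: 20.6
tool_pos: [0.4696, -0.0259, 0.084]
lever push 2.5 [-0.1  2.7  0.5]
t 0.0019 0.0006 -0.0016  a -0.002 0.004 -0.001
[(np.float64(1.0), array([23., 54.], dtype=float32)), (np.float64(1.05), array([15., 29.], dtype=float32)), (np.float64(1.1), array([18., 27.], dtype=float32)), (np.float64(1.15), array([16., 24.], dtype=float32)), (np.float64(1.2), array([14., 20.], dtype=float32)), (np.float64(1.25), array([27., 25.], dtype=float32)), (np.float64(1.3), array([40., 32.], dtype=float32)), (np.float64(1.35), array([54., 42.], dtype=float32)), (np.float64(1.4), array([58., 48.], dtype=float32)), (np.float64(1.45), array([59., 50.], dtype=float32)), (np.float64(1.5), array([61., 57.], dtype=float32)), (np.float64(1.55), array([61., 63.], dtype=float32)), (np.float64(1.6), array([63., 66.], dtype=float32))]
```

```bash
python3 -m crank '[{"tx":0,"ty":0.0017,"tz":-0.0003,"ax":0.0065,"ay":0,"az":-0.024,"fingers":1},{"tx":0,"ty":0.0034,"tz":-0.0006,"ax":0.013,"ay":0,"az":-0.048,"fingers":1},{"tx":0,"ty":0.0034,"tz":-0.0006,"ax":0.013,"ay":0,"az":-0.048,"fingers":1}]'>/dev/null
python3 okl.py 1.2 5 && python3 -m crank '[{"tx":0,"ty":0.0017,"tz":-0.0003,"ax":0.0065,"ay":0,"az":-0.024,"fingers":1},{"tx":0,"ty":0.0034,"tz":-0.0006,"ax":0.013,"ay":0,"az":-0.048,"fingers":1},{"tx":0,"ty":0.0034,"tz":-0.0006,"ax":0.013,"ay":0,"az":-0.048,"fingers":1}]'>/dev/null
python3 okl.py 1.15 5 && python3 -m crank '[{"tx":0,"ty":0.0017,"tz":-0.0003,"ax":0.0065,"ay":0,"az":-0.024,"fingers":1},{"tx":0,"ty":0.0034,"tz":-0.0006,"ax":0.013,"ay":0,"az":-0.048,"fingers":1},{"tx":0,"ty":0.0034,"tz":-0.0006,"ax":0.013,"ay":0,"az":-0.048,"fingers":1}]'>/dev/null
python3 okl.py 1.1 5 && python3 -m crank '[{"tx":0,"ty":0.0017,"tz":-0.0003,"ax":0.0065,"ay":0,"az":-0.024,"fingers":1},{"tx":0,"ty":0.0034,"tz":-0.0006,"ax":0.013,"ay":0,"az":-0.048,"fingers":1},{"tx":0,"ty":0.0034,"tz":-0.0006,"ax":0.013,"ay":0,"az":-0.048,"fingers":1}]'|egrep 'pos|clock'
python3 okl.py 1.05 5
python3 - <<'E'
from h import *
rows([lev_pose(1.05)]);print(clear(read_state()['tool_pos'],read_state()['tcp_rot']))
E
```

```text
lever push 2.7 [-1.6  2.2  0.3]
lever push 2.7 [-2.7  1.6 -0.4]
lever push 2.0 [-2.1  1.1 -1.1]
clock: 21.7
tool_pos: [0.4752, -0.0382, 0.086]
lever push 1.2 [-1.5  0.3 -1.2]
t -0.0006 0.0004 -0.0002  a -0.003 0.004 -0.002
(np.float64(56.2), 161)
```

```bash
python3 -m crank '[{"tx":-0.0004,"ty":0.0017,"tz":-0.0001,"ax":0.0065,"ay":0,"az":-0.024,"fingers":1},{"tx":-0.0007,"ty":0.0034,"tz":-0.0002,"ax":0.013,"ay":0,"az":-0.048,"fingers":1},{"tx":-0.0007,"ty":0.0034,"tz":-0.0002,"ax":0.013,"ay":0,"az":-0.048,"fingers":1}]'>/dev/null
python3 okl.py 1.0 5 && python3 -m crank '[{"tx":-0.0002,"ty":0.0017,"tz":-0.0003,"ax":0.0065,"ay":0,"az":-0.024,"fingers":1},{"tx":-0.0003,"ty":0.0034,"tz":-0.0003,"ax":0.013,"ay":0,"az":-0.048,"fingers":1},{"tx":-0.0003,"ty":0.0034,"tz":-0.0003,"ax":0.013,"ay":0,"az":-0.048,"fingers":1}]'>/dev/null
python3 okl.py 0.95 5 && python3 -m crank '[{"tx":-0.0002,"ty":0.0017,"tz":-0.0003,"ax":0.0065,"ay":0,"az":-0.024,"fingers":1},{"tx":-0.0003,"ty":0.0034,"tz":-0.0003,"ax":0.013,"ay":0,"az":-0.048,"fingers":1},{"tx":-0.0003,"ty":0.0034,"tz":-0.0003,"ax":0.013,"ay":0,"az":-0.048,"fingers":1}]'>/dev/null
python3 okl.py 0.9 5 && python3 -m crank '[{"tx":-0.0002,"ty":0.0017,"tz":-0.0003,"ax":0.0065,"ay":0,"az":-0.024,"fingers":1},{"tx":-0.0003,"ty":0.0034,"tz":-0.0003,"ax":0.013,"ay":0,"az":-0.048,"fingers":1},{"tx":-0.0003,"ty":0.0034,"tz":-0.0003,"ax":0.013,"ay":0,"az":-0.048,"fingers":1}]'|egrep 'pos|clock'
python3 okl.py 0.85 5
python3 - <<'E'
from h import *
rows([lev_pose(.85)])
t,sd=camera("top"),camera("side")
print([(round(l,2),np.round(shade(t,sd,.03,.02,l)[1::2])) for l in np.arange(.6,1.3,.05)])
E
```

```text
lever push 1.5 [-1.5  0.7 -0.9]
lever push 2.3 [-2.5  0.8 -0.4]
lever push 2.3 [-2.2  1.  -0.7]
clock: 22.7
tool_pos: [0.4822, -0.0497, 0.0865]
lever push 2.8 [-3.5  0.4 -1.9]
t -0.0017 0.0001 0.0001  a -0.004 0.003 -0.004
[(np.float64(0.6), array([18., 56.], dtype=float32)), (np.float64(0.65), array([15., 31.], dtype=float32)), (np.float64(0.7), array([16., 27.], dtype=float32)), (np.float64(0.75), array([13., 23.], dtype=float32)), (np.float64(0.8), array([16., 22.], dtype=float32)), (np.float64(0.85), array([37., 34.], dtype=float32)), (np.float64(0.9), array([55., 47.], dtype=float32)), (np.float64(0.95), array([55., 53.], dtype=float32)), (np.float64(1.0), array([59., 55.], dtype=float32)), (np.float64(1.05), array([62., 59.], dtype=float32)), (np.float64(1.1), array([60., 66.], dtype=float32)), (np.float64(1.15), array([62., 67.], dtype=float32)), (np.float64(1.2), array([64., 73.], dtype=float32)), (np.float64(1.25), array([67., 73.], dtype=float32))]
```

```bash
python3 -m crank '[{"tx":-0.0005,"ty":0.0017,"tz":-0.0001,"ax":0.0065,"ay":0,"az":-0.024,"fingers":1},{"tx":-0.001,"ty":0.0034,"tz":-0.0001,"ax":0.013,"ay":0,"az":-0.048,"fingers":1},{"tx":-0.001,"ty":0.0034,"tz":-0.0001,"ax":0.013,"ay":0,"az":-0.048,"fingers":1}]'>/dev/null
python3 okl.py 0.8 5 && python3 -m crank '[{"tx":-0.0005,"ty":0.0017,"tz":-0.0001,"ax":0.0065,"ay":0,"az":-0.024,"fingers":1},{"tx":-0.001,"ty":0.0034,"tz":-0.0001,"ax":0.013,"ay":0,"az":-0.048,"fingers":1},{"tx":-0.001,"ty":0.0034,"tz":-0.0001,"ax":0.013,"ay":0,"az":-0.048,"fingers":1}]'>/dev/null
python3 okl.py 0.75 5 && python3 -m crank '[{"tx":-0.0005,"ty":0.0017,"tz":-0.0001,"ax":0.0065,"ay":0,"az":-0.024,"fingers":1},{"tx":-0.001,"ty":0.0034,"tz":-0.0001,"ax":0.013,"ay":0,"az":-0.048,"fingers":1},{"tx":-0.001,"ty":0.0034,"tz":-0.0001,"ax":0.013,"ay":0,"az":-0.048,"fingers":1}]'|egrep 'pos|clock'
python3 okl.py 0.7 5
python3 - <<'E'
from h import *
s=read_state();rows([lev_pose(.7)]);print(clear(s['tool_pos'],s['tcp_rot']))
E
```

```text
lever push 2.9 [-2.8  1.1  0.1]
lever push 4.6 [-2.6  4.1 -0.2]
clock: 23.55
tool_pos: [0.4886, -0.0582, 0.0863]
lever push 5.1 [-2.5  5.4  0.3]
t -0.0014 -0.0005 -0.0001  a -0.005 0.001 -0.004
(np.float64(34.4), 161)
```

```bash
cat > okl.py <<'E'
from h import *
import sys
lev=float(sys.argv[1]);a=np.pi/6-lev;f=-read_state()['force'][:2];f=rot(F[2]).T@f
n=f@[np.cos(a),np.sin(a)];d=f@[np.sin(a),-np.cos(a)]
e=n+d*8/70;print('tip %.1f normal %.1f along %.1f'%(e,n,d));sys.exit(int(e>float(sys.argv[2])))
E
python3 okl.py .7 6
python3 -m crank '[{"tx":0.0004,"ty":0.0006,"tz":0,"ax":0.004,"ay":0,"az":-0.014,"fingers":1},{"tx":0.0006,"ty":0.0013,"tz":-0.0001,"ax":0.008,"ay":0,"az":-0.029,"fingers":1},{"tx":0.0006,"ty":0.0013,"tz":-0.0001,"ax":0.008,"ay":0,"az":-0.029,"fingers":1}]'>/dev/null
python3 okl.py .67 6.5
python3 -m crank '[{"tx":0.0006,"ty":0,"tz":0,"ax":0,"ay":0,"az":0,"fingers":1}]'>/dev/null
python3 okl.py .67 6.5 && python3 -m crank '[{"tx":0,"ty":0.001,"tz":-0.0001,"ax":0.004,"ay":0,"az":-0.014,"fingers":1},{"tx":0,"ty":0.002,"tz":-0.0001,"ax":0.008,"ay":0,"az":-0.029,"fingers":1},{"tx":0,"ty":0.002,"tz":-0.0001,"ax":0.008,"ay":0,"az":-0.029,"fingers":1}]'>/dev/null
python3 okl.py .64 6.5
python3 -m crank '[{"tx":0,"ty":0,"tz":0,"ax":0,"ay":0,"az":0,"fingers":1}]'>/dev/null
python3 okl.py .64 6.5
python3 - <<'E'
from h import *
s=read_state();rows([lev_pose(.64)]);print(clear(s['tool_pos'],s['tcp_rot']))
E
```

```text
tip 5.5 normal 5.1 along 3.0
tip 4.9 normal 5.1 along -1.9
tip 4.5 normal 4.9 along -3.7
tip 5.0 normal 5.5 along -4.6
tip 4.7 normal 5.2 along -4.6
t -0.0024 0.0009 -0.0004  a -0.006 0.002 -0.005
(np.float64(28.7), 161)
```

```bash
python3 -m crank '[{"tx":-0.0012,"ty":0.001,"tz":-0.0001,"ax":0.004,"ay":0,"az":-0.014,"fingers":1},{"tx":-0.0012,"ty":0.002,"tz":-0.0001,"ax":0.008,"ay":0,"az":-0.029,"fingers":1},{"tx":-0.0012,"ty":0.002,"tz":-0.0001,"ax":0.008,"ay":0,"az":-0.029,"fingers":1}]'>/dev/null
python3 okl.py .61 6.5
python3 -m crank '[{"tx":0,"ty":0,"tz":0,"ax":0,"ay":0,"az":0,"fingers":1}]'>/dev/null
python3 okl.py .61 6.5 && python3 -m crank '[{"tx":-0.0004,"ty":0.001,"tz":-0.0001,"ax":0.004,"ay":0,"az":-0.014,"fingers":1},{"tx":-0.0004,"ty":0.002,"tz":-0.0001,"ax":0.008,"ay":0,"az":-0.029,"fingers":1},{"tx":-0.0004,"ty":0.002,"tz":-0.0001,"ax":0.008,"ay":0,"az":-0.029,"fingers":1}]'>/dev/null
python3 okl.py .58 6.5
python3 -m crank '[{"tx":0,"ty":0,"tz":0,"ax":0,"ay":0,"az":0,"fingers":1}]'>/dev/null
python3 okl.py .58 6.5
python3 - <<'E'
from h import *
s=read_state();rows([lev_pose(.58)]);print(clear(s['tool_pos'],s['tcp_rot']))
t,sd=camera("top"),camera("side")
print([(round(l,2),np.round(shade(t,sd,.03,.02,l)[1::2])) for l in np.arange(.3,.9,.05)])
E
```

```text
tip 6.7 normal 6.8 along -1.0
tip 5.3 normal 5.4 along -0.9
tip 6.6 normal 6.7 along -0.9
tip 5.6 normal 5.8 along -0.9
t -0.0022 0.0007 -0.0004  a -0.007 0.001 -0.005
(np.float64(24.2), 161)
[(np.float64(0.3), array([30., 71.], dtype=float32)), (np.float64(0.35), array([18., 55.], dtype=float32)), (np.float64(0.4), array([16., 27.], dtype=float32)), (np.float64(0.45), array([17., 29.], dtype=float32)), (np.float64(0.5), array([13., 27.], dtype=float32)), (np.float64(0.55), array([25., 30.], dtype=float32)), (np.float64(0.6), array([50., 53.], dtype=float32)), (np.float64(0.65), array([54., 61.], dtype=float32)), (np.float64(0.7), array([59., 66.], dtype=float32)), (np.float64(0.75), array([64., 67.], dtype=float32)), (np.float64(0.8), array([60., 65.], dtype=float32)), (np.float64(0.85), array([62., 66.], dtype=float32)), (np.float64(0.9), array([65., 75.], dtype=float32))]
```

```bash
python3 -m crank '[{"tx":-0.0006,"ty":0.0013,"tz":-0.0001,"ax":0.005,"ay":0,"az":-0.02,"fingers":1},{"tx":-0.0007,"ty":0.0026,"tz":-0.0001,"ax":0.01,"ay":0,"az":-0.039,"fingers":1},{"tx":-0.0007,"ty":0.0026,"tz":-0.0001,"ax":0.01,"ay":0,"az":-0.039,"fingers":1},{"tx":-0.0007,"ty":0.0026,"tz":-0.0001,"ax":0.01,"ay":0,"az":-0.039,"fingers":1}]'>/dev/null
python3 okl.py .54 7.2 
python3 -m crank '[{"tx":0,"ty":0,"tz":0,"ax":0,"ay":0,"az":0,"fingers":1}]'>/dev/null
python3 okl.py .54 7.2 && python3 -m crank '[{"tx":-0.0006,"ty":0.001,"tz":-0.0001,"ax":0.004,"ay":0,"az":-0.014,"fingers":1},{"tx":-0.0006,"ty":0.002,"tz":-0.0001,"ax":0.008,"ay":0,"az":-0.029,"fingers":1},{"tx":-0.0006,"ty":0.002,"tz":-0.0001,"ax":0.008,"ay":0,"az":-0.029,"fingers":1}]'>/dev/null
python3 okl.py .51 7.2
python3 -m crank '[{"tx":0,"ty":0,"tz":0,"ax":0,"ay":0,"az":0,"fingers":1}]'>/dev/null
python3 okl.py .51 7.2
python3 - <<'E'
from h import *
s=read_state();rows([lev_pose(.51)]);print(clear(s['tool_pos'],s['tcp_rot']))
E
```

```text
tip 7.1 normal 7.1 along -0.4
tip 6.5 normal 6.5 along 0.4
tip 7.9 normal 7.8 along 0.6
tip 7.7 normal 7.6 along 0.8
t -0.0021 0.0010 -0.0006  a -0.007 0.001 -0.005
(np.float64(18.8), 161)
```

```bash
python3 -m crank '[{"tx":0,"ty":0,"tz":0,"ax":0,"ay":0,"az":0,"fingers":1}]'>/dev/null; python3 okl.py .51 9
python3 -m crank '[{"tx":0,"ty":0,"tz":0,"ax":0,"ay":0,"az":0,"fingers":1}]'>/dev/null; python3 okl.py .51 9
python3 -m crank '[{"tx":0,"ty":0,"tz":0,"ax":0,"ay":0,"az":0,"fingers":1}]'>/dev/null; python3 okl.py .51 9
python3 -m crank '[{"tx":0,"ty":0,"tz":0,"ax":0,"ay":0,"az":0,"fingers":1}]'>/dev/null; python3 okl.py .51 9
```

```text
tip 7.8 normal 7.7 along 0.5
tip 7.3 normal 7.3 along 0.3
tip 7.9 normal 7.8 along 1.0
tip 6.1 normal 6.0 along 0.8
```

```bash
python3 -m crank '[{"tx":-0.0002,"ty":0.0008,"tz":0,"ax":0.003,"ay":0,"az":-0.011,"fingers":1},{"tx":-0.0002,"ty":0.0008,"tz":0,"ax":0.003,"ay":0,"az":-0.011,"fingers":1}]'>/dev/null; python3 okl.py .5 9
python3 -m crank '[{"tx":0,"ty":0,"tz":0,"ax":0,"ay":0,"az":0,"fingers":1}]'>/dev/null; python3 okl.py .5 9
python3 -m crank '[{"tx":0,"ty":0,"tz":0,"ax":0,"ay":0,"az":0,"fingers":1}]'>/dev/null; python3 okl.py .5 9
python3 -m crank '[{"tx":0,"ty":0,"tz":0,"ax":0,"ay":0,"az":0,"fingers":1}]'>/dev/null; python3 okl.py .5 9
python3 - <<'E'
from h import *
s=read_state();R=s['tcp_rot'];print(R.round(2),s['tool_pos'].round(3))
print((R.T@np.array([0,0,.12])).round(3),(R.T@np.array([-.03,-.03,0])).round(3))
E
```

```text
tip 9.0 normal 8.9 along 1.0
tip 8.9 normal 8.8 along 1.0
tip 8.3 normal 8.3 along -0.2
tip 8.8 normal 8.7 along 1.4
[[ 0.38  0.92  0.09]
 [ 0.89 -0.39  0.24]
 [ 0.26 -0.01 -0.97]] [ 0.497 -0.066  0.086]
[ 0.031 -0.001 -0.116] [-0.038 -0.016 -0.01 ]
```

The tip force held at about 8.5 N on average (8.3–9.0), so the lever is firm. Letting go and retreating.

```bash
python3 -m crank '[{"tx":0,"ty":-0.006,"tz":0,"ax":0,"ay":0,"az":0,"fingers":1},{"tx":0,"ty":-0.02,"tz":0,"ax":0,"ay":0,"az":0,"fingers":1},{"tx":-0.03,"ty":-0.03,"tz":-0.01,"ax":0,"ay":0,"az":0,"fingers":1},{"tx":-0.03,"ty":-0.03,"tz":-0.01,"ax":0,"ay":0,"az":0,"fingers":1},{"tx":-0.01,"ty":-0.03,"tz":-0.126,"ax":0,"ay":0,"az":0,"fingers":1},{"tx":-0.01,"ty":-0.03,"tz":-0.126,"ax":0,"ay":0,"az":0,"fingers":1},{"tx":-0.01,"ty":-0.03,"tz":-0.126,"ax":0,"ay":0,"az":0,"fingers":1},{"tx":-0.08,"ty":-0.06,"tz":-0.14,"ax":0,"ay":0,"az":0,"fingers":1},{"tx":-0.08,"ty":-0.06,"tz":-0.14,"ax":0,"ay":0,"az":0,"fingers":1},{"tx":-0.08,"ty":-0.06,"tz":-0.14,"ax":0,"ay":0,"az":0,"fingers":1}]'
python3 - <<'E'
from h import *
print(find(np.arange(-.06,.1,.02),np.arange(.2,.7,.04)))
a=camera("side")[140:280,215:355,::-1];b=camera("top")[140:280,195:335,::-1]
im=np.hstack([cv2.resize(x,(400,400),interpolation=cv2.INTER_CUBIC) for x in(a,b)])
cv2.imwrite("pics/m8.png",cv2.convertScaleAbs(im,alpha=1.2))
E
```

```text
clock: 27.32
tool_pos: [0.3981, -0.1511, 0.2018]
tcp_rot: [[0.381, 0.919, 0.098], [0.888, -0.394, 0.236], [0.256, -0.003, -0.967]]
force: [-1.0, 0.5, -0.4]
width: 0.009
grip_force: 0.0
[(np.float32(82.743904), np.float64(0.04), np.float64(0.44)), (np.float32(84.29078), np.float64(0.02), np.float64(0.48)), (np.float32(87.57875), np.float64(0.0), np.float64(0.52)), (np.float32(88.346565), np.float64(0.02), np.float64(0.52))]
```

View pics/m8.png

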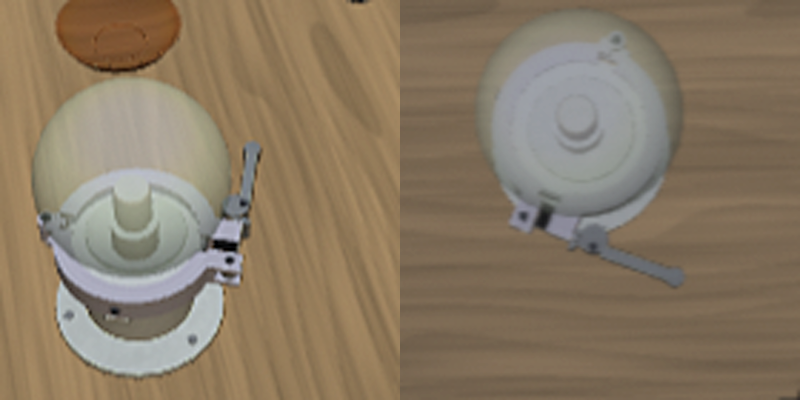

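The ring is shut on the liner (lug at 228,232 side, 562,225 top). The bolt is home in the fork and the lever is turned in, with its tip at (680,277) in the top view. The robot is clear.

```bash
python3 -c "
from cell import *
print(close_job())"
```

```text
the job is handed in; nothing more can be done
None
```

The globe is clamped and the job is handed in: the ring is shut on the rubber, the bolt is home, the lever was last held at about 8.5 N at its tip (readings 8.3 to 9.0), and the robot is clear.

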